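# Walk the dry-block heater home and latch it

## Robot

A 6-joint arm with a two-finger parallel gripper is mounted at the origin on the work surface. World frame = base frame: x ahead of the robot, y to its left, z up, the work surface at z = 0. Lengths are in m, angles in degrees, forces in N, time in s.
With the tool pointing down it reaches from about 0.35 to 0.875 m from the base axis. Payload 4.2 kg.
Tool frame: the origin (TCP) lies midway between the tips of the shut fingers; the grasp point (between the pads) lies 19 mm behind it; z points along the fingers, y is the direction in which the jaws open and shut (so a half turn about z gives the same grasp; the last joint's range is limited). The gripper opens to 87 mm and grips with 3 to 60 N. Pads are 19 mm wide; open, the fingers measure 117 mm over their backs; the gripper's body (75 mm by 190 mm) begins 51 mm behind the grasp point.
Start: joints at [-54.282, 22.042, 0.453, 0, -68.411, -14.817], TCP at [0.223, -0.584, 0.223] pointing down, gripper open.
Joint ranges: [-179.83, 179.83], [-69.29, 118.12], [-61.27, 80.66], [-181.25, 117.63], [-171.15, -9.14], [-177.46, 177.46]. Speed limits (degrees/s): [159.86, 159.86, 180, 180, 180, 180].

## Interface

Orientations are given as a 3x3 rotation matrix whose columns are the frame's x, y, z axes.
In Python, from station import sense, capture, finish_job gives the robot as it stands. The module is installed in compiled form; this text tells all that it offers.
- The arm moves only by the shell command python3 -m jog 'ROWS' [OPENING]. ROWS is JSON, a list of rows, each a list of 6 numbers: the shift along the tool's x, y, z in cm, then the turn, a rotation vector about the tool's x, y, z in degrees. In form: [[dx, dy, dz, wx, wy, wz], ...]. A call has exactly 5 rows; each row shifts and turns the commanded pose from where the row before left it, along the tool's axes as they then stand; what a row does not reach is not made up. A row lasts 1/12 s, in which the tool goes at most 41.7 mm and 7.16 degrees, less where a joint would pass 70% of its speed; a pose out of reach is approached as far as the arm can. A call is refused whole if a number of a shift passes 4.17 or a number of a turn 7.16, either way. A call with a gripper value outside its range is refused whole. OPENING is the finger opening in cm, from 0 to 8.7, set as the call begins (- or left out, the last holds). The fingers move at their own pace and stop on an object; the grip force is fixed at half the most. Time passes only in rows, so rows that do not move let the fingers close, or fill a call up. It gives the time, the measured TCP pose, the force and the opening at its end, in the units of the state.
- sense(): the state, without advancing time (a new reading comes with each control period).
- capture(name): name is "side" or "top"; returns a dict with "frame" (384x512x3 uint8, red, green, blue), "fx", "fy", "cx", "cy" (pixels), "world_to_cam" (4x4, takes a point from world to camera coordinates). Camera axes: x right, y up, looking along -z (the intrinsics and any distortion apply to the point x, -y, -z); pixel columns grow to the right and rows downward; lengths in m; the calibration is good to about 2 mm. A picture is of the moment at which its call begins. There is no depth.
- finish_job(): hands the job in, once; it reports no verdict.
The state is a dict: "time_s": time; "joints": joint angles; "joint_velocities": joint speeds; "effort": joint torques, N m; "tcp_pos": TCP position; "ee_rot": TCP orientation; "wrist_force": force on the tool from outside, world axes, zero at the start; "moment": the same for the moment, N m; "gripper_width": opening from 0.0 (shut) to 1.0 (fully open).
Only numpy, scipy, OpenCV 4.12 (cv2) and the standard library are available. Lean on these libraries where they do the work, as an engineer would, in place of code of your own. Each camera call takes 0.05 s, during which the arm holds its last target.

## Task

The heavy dry-block heater has been pulled out of its docking bracket; walk it back in along the bench by pushing first one front corner and then the other, with gentle pushes on the bare housing and never on the control panel, until it sits square and fully home against both rubber back stops. Then swing the bracket's retaining latch fully shut across its front corner and let go. Keep the heater flat on the bench and leave the other things on the bench where they are.

Things in the scene. Friction and masses are not known exactly. Their poses are not given: they have to be found in the camera images.
- heater: dry-block heater: flat white box, 220 wide (y), 150 deep (x), housing 8 to 64 above the bench, bored aluminium block on top up to 81, tubes in its rear wells up to 97; 2.1 kg +-15 %. Rubber feet at x +-52, y +-65. Origin: centre of its underside, at bench level; x points to its back, y to its left, z up. Its front is the flat vertical face at x -75.
- panel: control panel filling the middle 116 of the heater's front face (heater y -58 to +58, 16 to 60 above the bench), 2 proud of it, its dial 12 proud. Not to be touched. Moves with the heater. Origin at its centre, 38 above the bench.
- heater_front_left (a point): left front edge: heater x -75, y +110, 30 up. The 52 of bare housing beside it is the place to push, 85 to 95 off centre: level pushes need 10 to 17 N (the tool drags down on the face), 4 to 8 N if it rises 3 mm per 10. This end swings ahead and 30 deg outwards, 5 to 7 mrad per mm; the centre gains 35 to 50 % of the push. Over 25 N is too hard, also on the buffers.
- heater_front_right (a point): heater's right front edge: x -75, y -110, 30 up, heater frame; as the left one
- heater_rear_left (a point): heater's left rear edge: x +75, y +110, 30 above its underside, in the heater's frame
- heater_rear_right (a point): heater's right rear edge: x +75, y -110, 30 above its underside
- bay: docking bracket of aluminium angle screwed to the bench, open to the front. Origin: where the heater's origin lies when it is home, at bench level; same axes as the heater when home. Two rubber buffers at the back, faces at x +75, that give up to 4 (2.5 N per mm each); back plate 45 high; side rails 35 high with inner faces at y +-118, from x +20 to +80 (8 of play on each side of the heater), flared outwards to y +-134 at x -10.
- stop_left (a point): centre of the left rubber buffer's face (at rest): bracket x +75, y +80, 30 up; the heater's rear face must rest here
- stop_right (a point): centre of the right rubber buffer's face (at rest): bracket x +75, y -80, 30 up
- latch (a joint): retaining latch, a steel arm turning about a vertical pin at the bracket's left front: 0 rad = shut (arm along the bracket's -y, across the heater's left front corner, 5 in front of the home heater), grows as it opens (clockwise from above): 1.57 = pointing to the bracket's -x, up to 2.9. It stays where it is left; about 0.08 N m of friction. It cannot shut while the heater sticks out further: do not force it.
- latch_hinge (a point): on the latch's pin axis, at mid-height of the arm: bracket x -83, y +142, 34 up. Arm 69 long, 6 thick, 25 to 43 above the bench.
- latch_knob (a point): centre of the top of the latch's black upright knob, 17 diameter, from 43 to 81 above the bench, on a cranked tab: 52 along the arm from the pin and 40 to its outer side (away from the heater when shut; 66 from the pin in all)
- tube_rack: white rack of tubes, 60 x 150, 92 high, standing to the right of the bracket; loose, to be left alone. Origin: centre of its underside.
- dish_stack: stack of clear dishes, 91 diameter, 58 high, to the left of the bracket; loose, to be left alone. Origin: centre of its underside.
- reagent_bottle: amber bottle, 60 diameter, 120 high; loose, to be left alone. Origin: centre of its underside.
- slide_box: blue flat box, 92 x 167, 35 high; loose, to be left alone. Origin: centre of its underside.
- beaker: glass beaker, 68 diameter, 85 high; loose, to be left alone. Origin: centre of its underside.
- wash_bottle: white wash bottle with bent spout, 66 diameter, 190 high; loose, to be left alone. Origin: centre of its underside.
- tip_box: grey box with clear lid, 87 x 122, 75 high; loose, to be left alone. Origin: centre of its underside.

How it is judged (in metres and radians):
On the way, in this order (a step that is already met when the one before it is completed fails the run):
1. the heater sits home: both rear edges within 3 mm of the rubber buffers' faces, flat on the bench (x of each of heater_rear_left, heater_rear_right in the frame of bay above 0.072 m and angle between heater's own z axis and vertical below 0.03 rad), for 0.2 s.
2. the latch is shut (within 0.1 rad) across the heater's front corner with the heater still home (all of step 1 and value of joint latch below 0.1 rad), for 0.2 s.
At the end, for the whole second after the job is handed in: The heater stands flat and still in the bracket with both rear edges within 3 mm of the faces of the two rubber back stops, and the latch is shut to within 0.1 rad across its left front corner (all of step 2 and linear speed of heater below 0.01 m/s); the robot touches nothing.
It fails at once if the control panel or its dial is touched with more than 1 N (contact force between any of the fingers, the arm and panel above 1 N).
It fails at once if the heater is pushed with more than 25 N (contact force between any of the fingers, the arm and heater above 25 N).
It fails at once if the heater is rammed against the bracket with more than 25 N (contact force between heater and bay above 25 N).
It fails at once if the heater is tipped by more than 0.1 rad (angle between heater's own z axis and vertical above 0.1 rad).
It fails at once if a bystander is moved by more than 20 mm (distance of any of tube_rack, dish_stack, reagent_bottle, slide_box, beaker, wash_bottle, tip_box from where it was at the start of the episode above 0.02 m).
It also fails if it takes over 72 s, if anything falls off the work surface, if the arm or the gripper's body presses on something with over 40 N, if the wrist force passes 120 N, or if a joint passes its speed limit or range.

## Working session

There is one attempt and no reset: what is moved stays moved. The work goes in short steps, Python scripts to look and compute and a shell command to move; the robot and the scene stay as the last step left them, time stands still between calls to the robot, and variables do not carry over. Pictures are saved under pics/ and viewed, and the job is handed in when it is done.

```bash
ls; mkdir -p pics; python3 - <<'E'
from station import sense,capture
import cv2,numpy as np
s=sense(); print({k:(np.round(v,3).tolist() if not isinstance(v,(str,)) else v) for k,v in s.items()})
for n in("top","side"):
    c=capture(n); cv2.imwrite(f"pics/{n}0.png",cv2.resize(c["frame"][:,:,::-1],(800,600),interpolation=cv2.INTER_CUBIC))
    print(n,c["fx"],c["fy"],c["cx"],c["cy"],[k for k in c]); print(np.round(c["world_to_cam"],4))
E
```

```text
pics
{'time_s': 0.0, 'joints': [-54.282, 22.093, 0.377, -0.031, -68.413, -14.814], 'joint_velocities': [0.128, 0.131, 0.057, 0.064, -0.023, 0.086], 'effort': [-0.0, -39.066, 18.74, 4.22, 0.011, -0.0], 'tcp_pos': [0.223, -0.583, 0.221], 'ee_rot': [[-0.934, -0.357, -0.001], [-0.357, 0.934, 0.002], [0.0, 0.002, -1.0]], 'wrist_force': [-1.184, 0.014, 0.798], 'moment': [0.015, -0.018, -0.01], 'gripper_width': 1.002}
top 462.5971224373775 462.5971224373775 260.5515817028167 192.36645623469533 ['frame', 'fx', 'fy', 'cx', 'cy', 'world_to_cam']
[[ 6.1000e-03 -9.9990e-01  1.0500e-02  2.0000e-04]
 [ 9.9840e-01  6.7000e-03  5.6700e-02 -5.5020e-01]
 [-5.6700e-02  1.0200e-02  9.9830e-01 -1.6919e+00]
 [ 0.0000e+00  0.0000e+00  0.0000e+00  1.0000e+00]]
side 465.1281346729156 465.1281346729156 258.6409917401185 188.2423036168595 ['frame', 'fx', 'fy', 'cx', 'cy', 'world_to_cam']
[[ 0.7919  0.6106 -0.0075 -0.4751]
 [-0.3827  0.5058  0.7731  0.1495]
 [ 0.4758 -0.6094  0.6343 -1.8182]
 [ 0.      0.      0.      1.    ]]
```

View pics/top0.png

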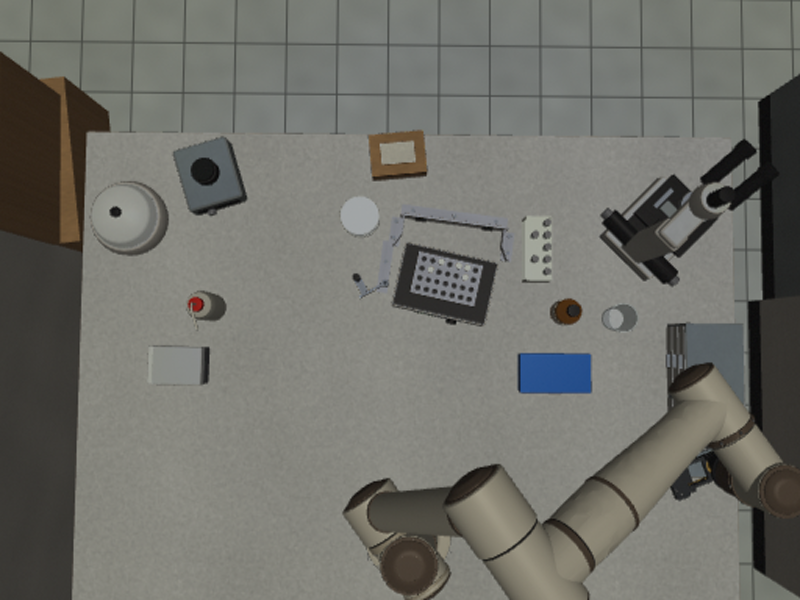

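View pics/side0.png

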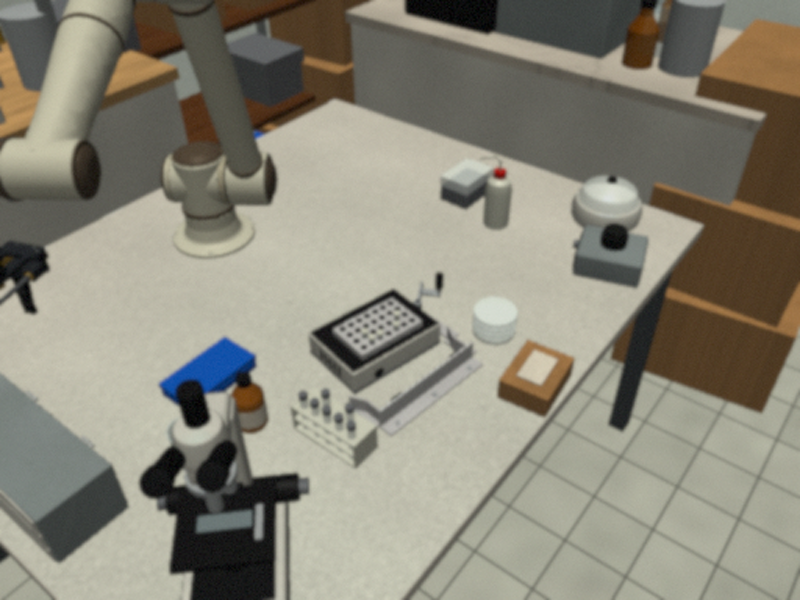

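```bash
cat > h.py <<'E'
import numpy as np,cv2
from station import sense,capture
def proj(c,P):
    P=np.atleast_2d(P); W=c["world_to_cam"]; q=P@W[:3,:3].T+W[:3,3]
    return np.c_[c["cx"]+c["fx"]*q[:,0]/-q[:,2], c["cy"]+c["fy"]*-q[:,1]/-q[:,2]]
def back(c,u,v,z):
    W=c["world_to_cam"];R=W[:3,:3];o=-R.T@W[:3,3]
    d=R.T@np.array([(u-c["cx"])/c["fx"],-(v-c["cy"])/c["fy"],-1.])
    return o+d*(z-o[2])/d[2]
def crop(c,r,name,k):
    x0,y0,x1,y1=r
    im=c["frame"][y0:y1,x0:x1,::-1]
    cv2.imwrite(name,cv2.resize(im,None,fx=k,fy=k,interpolation=cv2.INTER_CUBIC))
def T(p,P):
    x,y,a=p;P=np.atleast_2d(P).astype(float);C,S=np.cos(a),np.sin(a)
    return np.c_[x+C*P[:,0]-S*P[:,1],y+S*P[:,0]+C*P[:,1],P[:,2]]
E
python3 - <<'E'
from h import *
c=capture("top");crop(c,(210,120,340,220),"pics/t1.png",6)
c=capture("side");crop(c,(190,160,320,280),"pics/s1.png",5)
E
```

```text
(no output)
```

View pics/t1.png

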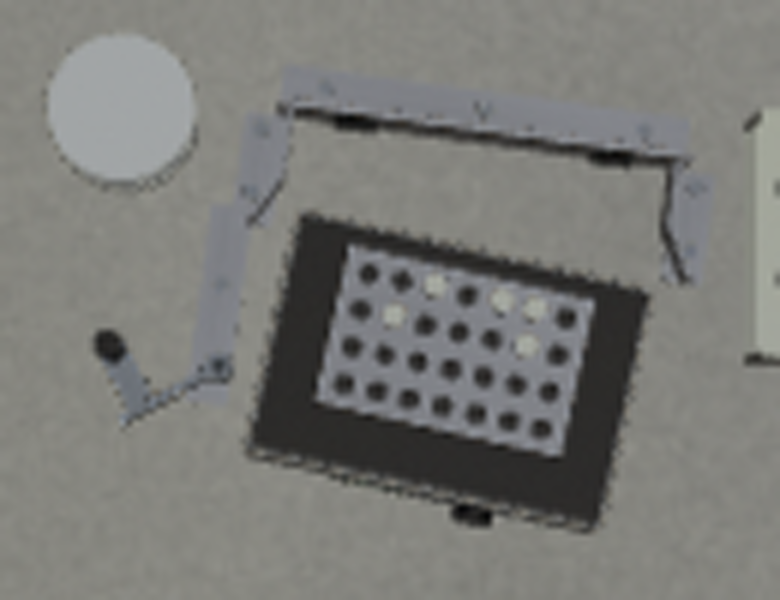

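View pics/s1.png

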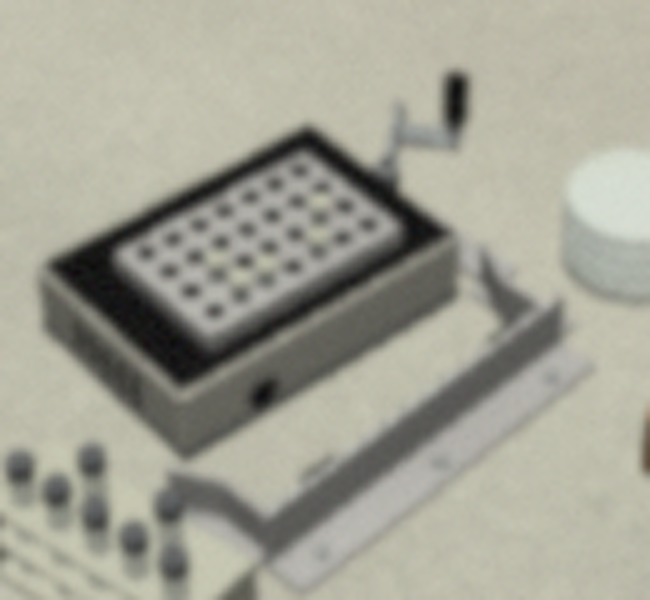

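```bash
cat >> h.py <<'E'
from scipy.optimize import least_squares
def tp(l,off,k): return [((u+.5)/k-.5+off[0],(v+.5)/k-.5+off[1]) for u,v in l]
HT=np.array([[.075,.11,.064],[.075,-.11,.064],[-.075,-.11,.064],[-.075,.11,.064]])
def fit(obs,p0):
    f=lambda p:np.concatenate([(proj(c,T(p,P))-np.array(u)).ravel() for c,P,u in obs])
    r=least_squares(f,p0,loss="soft_l1");return r.x,f(r.x).reshape(-1,2)
def poly(im,c,p,P,k,off,col,closed=True):
    q=(proj(c,T(p,P))-np.array(off)+.5)*k-.5
    cv2.polylines(im,[np.round(q*8).astype(np.int32)],closed,col,1,cv2.LINE_AA,3)
def overlay(name,c,off,k,size,hp,bp):
    x0,y0=off;im=c["frame"][y0:y0+size[1],x0:x0+size[0],::-1]
    im=cv2.resize(im,None,fx=k,fy=k,interpolation=cv2.INTER_CUBIC)
    if hp is not None:
        poly(im,c,hp,HT,k,off,(0,0,255)); B=HT.copy();B[:,2]=.008;poly(im,c,hp,B,k,off,(0,255,255))
    if bp is not None:
        for s in(1,-1):
            poly(im,c,bp,np.array([[.08,s*.118,.035],[.02,s*.118,.035],[-.01,s*.134,.035]]),k,off,(0,255,0),False)
            poly(im,c,bp,np.array([[.075,s*.08-.01,.03],[.075,s*.08+.01,.03]]),k,off,(255,0,255),False)
        poly(im,c,bp,np.array([[.08,.118,.045],[.08,-.118,.045]]),k,off,(255,0,0),False)
        q=(proj(c,T(bp,[[-.083,.142,.043]]))[0]-np.array(off)+.5)*k-.5
        cv2.circle(im,tuple(np.round(q).astype(int)),4,(0,255,0),1)
    cv2.imwrite(name,im)
E
python3 - <<'E'
from h import *
t=capture("top");s=capture("side")
hp,r=fit([(t,HT,tp([(303,215),(648,292),(596,527),(250,452)],(210,120),6)),
          (s,HT,tp([(460,238),(185,388),(40,268),(308,125)],(190,160),5))],[.65,.0,-.2])
print(hp,np.degrees(hp[2]));print(r.round(2))
bp,r=fit([(t,np.array([[.075,.08,.03],[.075,-.08,.03],[-.01,.134,.035],[-.01,-.134,.035],[.02,-.118,.035],[-.083,.142,.043]]),
  tp([(355,126),(610,163),(250,222),(687,283),(666,220),(221,367)],(210,120),6))],[.75,0,-.1])
print(bp,np.degrees(bp[2]));print(r.round(2))
print(T(bp,[[-.083,.142,.043]]))
b=back(t,*tp([(109,345)],(210,120),6)[0],.081);print("knob",b)
d=b-T(bp,[[-.083,.142,.081]])[0];print(np.linalg.norm(d[:2]),np.degrees(np.arctan2(d[1],d[0])-bp[2]))
overlay("pics/t2.png",t,(210,120),6,(130,100),hp,bp);overlay("pics/s2.png",s,(190,160),5,(130,120),hp,bp)
E
```

```text
[ 0.58804732 -0.08059538 -0.20976992] -12.01893105337853
[[-1.28 -0.98]
 [ 0.87 -0.73]
 [ 0.88  0.79]
 [-1.42  0.13]
 [ 0.4  -0.72]
 [-0.49  2.23]
 [-0.88 -0.2 ]
 [ 0.28 -0.79]]
[ 0.66410575 -0.09584203 -0.08341634] -4.779404016491172
[[-0.75 -1.31]
 [-0.03 -3.55]
 [ 0.05  4.05]
 [ 0.04  0.48]
 [-0.13  2.48]
 [ 0.86 -0.71]]
[[0.59322574 0.05257975 0.043     ]]
knob [0.60012269 0.12131234 0.081     ]
0.0690777622997961 89.0492525101603
```

View pics/t2.png

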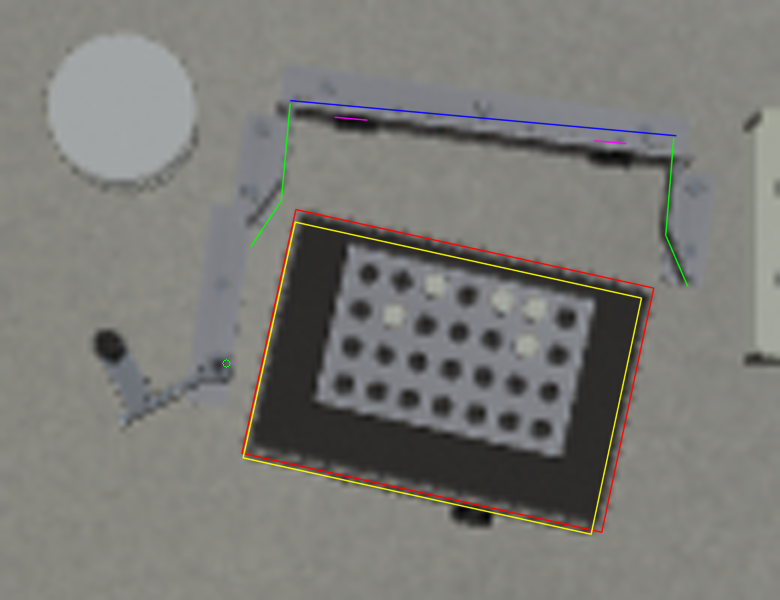

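View pics/s2.png

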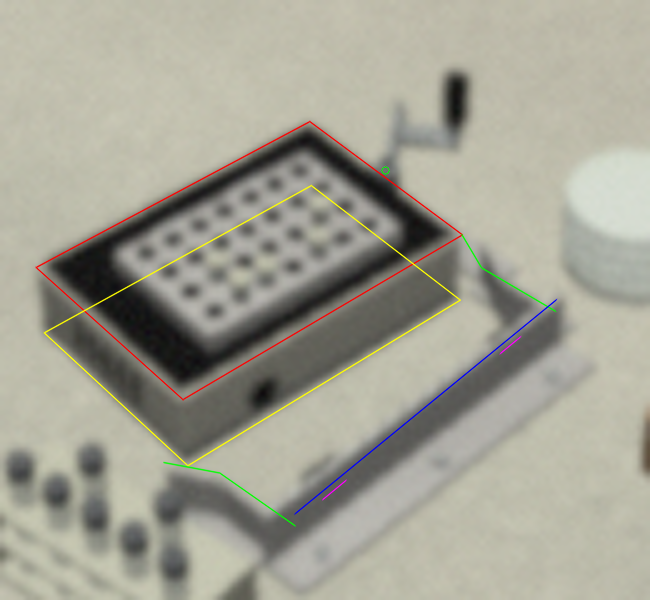

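```bash
python3 - <<'E'
from h import *
def avg(n,k=4):
    cs=[capture(n) for _ in range(k)]
    c=cs[0];c["frame"]=np.mean([q["frame"] for q in cs],0).astype(np.uint8);return c
t=avg("top");s=avg("side")
import pickle;pickle.dump((t,s),open("c0.pkl","wb"))
crop(t,(240,125,300,170),"pics/t3.png",12)
crop(s,(215,210,315,285),"pics/s3.png",8)
print(sense()["time_s"])
E
```

```text
0.7
```

View pics/t3.png

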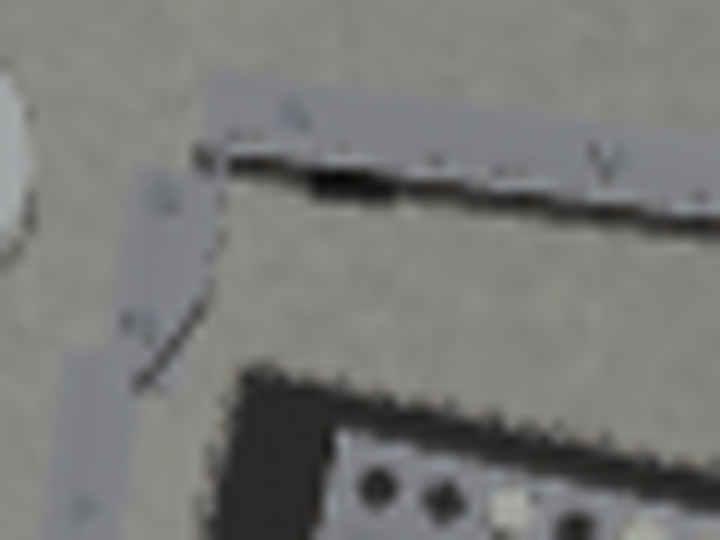

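View pics/s3.png

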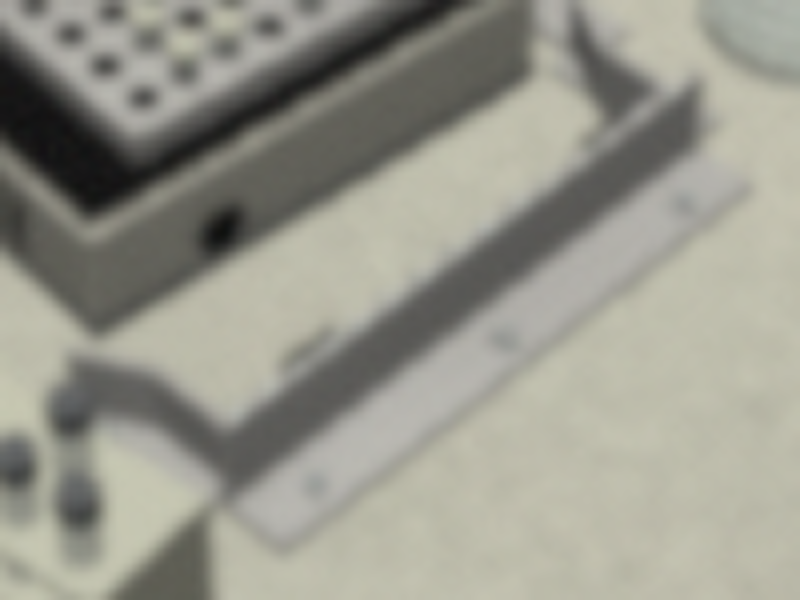

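```bash
python3 - <<'E'
from h import *
import pickle;t,s=pickle.load(open("c0.pkl","rb"))
def B(c,off,k,L):
    for n,u,v,z in L:
        p=tp([(u,v)],off,k)[0]; print(n,back(c,*p,z).round(4))
print("top")
B(t,(240,125),12,[("plateL z45",205,155,.045),("bufL",350,190,.03),("kinkL",205,300,.035),("flareL",140,385,.035),("kinkL z0",205,300,.0),("flareL0",140,385,.0)])
B(t,(210,120),6,[("bufR",610,161,.03),("kinkR",664,222,.035),("flareR",687,283,.035),("plateR",688,158,.045),("hinge",221,367,.043),("armtip",128,418,.043)])
print("side")
B(s,(215,210),8,[("plateL z45",695,80,.045),("plateR z45",225,435,.045),("plateR z0",225,490,.0),("plateL z0",690,150,0),("kinkR",150,375,.035),("flareR",72,358,.035),("flareL",577,10,.035),("bufR top",310,345,.04)])
B(s,(190,160),5,[("hinge",388,160,.043),("hinge0",388,190,.0),("armtip",398,108,.043),("knob",456,75,.081)])
E
```

```text
top
plateL z45 [0.7493 0.0196 0.045 ]
bufL [ 0.7415 -0.025   0.03  ]
kinkL [0.7064 0.0193 0.035 ]
flareL [0.6801 0.039  0.035 ]
kinkL z0 [0.7116 0.0193 0.    ]
flareL0 [0.6848 0.0394 0.    ]
bufR [ 0.7202 -0.1819  0.03  ]
kinkR [ 0.6821 -0.2144  0.035 ]
flareR [ 0.6447 -0.2284  0.035 ]
plateR [ 0.7201 -0.2277  0.045 ]
hinge [0.5906 0.0557 0.043 ]
armtip [0.5593 0.1117 0.043 ]
side
plateL z45 [0.7555 0.0157 0.045 ]
plateR z45 [ 0.7249 -0.2346  0.045 ]
plateR z0 [ 0.7153 -0.2249  0.    ]
plateL z0 [0.7516 0.0222 0.    ]
kinkR [ 0.6797 -0.2223  0.035 ]
flareR [ 0.652 -0.233  0.035]
flareL [0.6899 0.0305 0.035 ]
bufR top [ 0.7194 -0.1796  0.04  ]
hinge [0.5885 0.062  0.043 ]
hinge0 [0.5769 0.0778 0.    ]
armtip [0.5607 0.1107 0.043 ]
knob [0.5987 0.1241 0.081 ]
```

```bash
cat >> h.py <<'E'
import pickle
def plan(tx,ty,tz,yawy,tilt=0):
    """target TCP world, world angle (deg) of tool y axis; prints tool-frame shift cm & turn deg"""
    from scipy.spatial.transform import Rotation as Ro
    s=sense();R=np.array(s["ee_rot"]);p=np.array(s["tcp_pos"])
    a=np.radians(yawy);y=np.array([np.cos(a),np.sin(a),0]);z=np.array([0,0,-1.]);x=np.cross(y,z)
    G=np.c_[x,y,z]
    print("t",round(s["time_s"],2),"pos",p.round(4),"F",np.round(s["wrist_force"],1))
    print("shift cm",(R.T@(np.array([tx,ty,tz])-p)*100).round(2),"turn",np.degrees(Ro.from_matrix(R.T@G).as_rotvec()).round(2))
E
python3 - <<'E'
from h import *
t,s=pickle.load(open("c0.pkl","rb"))
# bay: x,y,a,xp,xk,xf
topP=[("p",205,155,(240,125),12,1),("b",350,190,(240,125),12,1),("k",205,300,(240,125),12,1),("f",140,385,(240,125),12,1),
("b",610,161,(210,120),6,-1),("k",664,222,(210,120),6,-1),("f",687,283,(210,120),6,-1),("p",688,158,(210,120),6,-1),("h",221,367,(210,120),6,1)]
sideP=[("p",695,80,(215,210),8,1),("p",225,435,(215,210),8,-1),("k",150,375,(215,210),8,-1),("f",72,358,(215,210),8,-1),("h",388,160,(190,160),5,1)]
def res(q,full=False):
    x,y,a,xp,yp,xk,xf=q;out=[]
    for c,L in((t,topP),(s,sideP)):
        for n,u,v,off,k,sg in L:
            P={"p":(xp,sg*yp,.045),"b":(.075,sg*.08,.03),"k":(xk,sg*.118,.035),"f":(xf,sg*.134,.035),"h":(-.083,.142,.043)}[n]
            out.append((proj(c,T((x,y,a),P))[0]-tp([(u,v)],off,k)[0]))
    return np.concatenate(out)
r=least_squares(res,[.656,-.094,-.12,.08,.125,.03,-.0],loss="soft_l1")
print(r.x.round(4),np.degrees(r.x[2]));print(r.fun.reshape(-1,2).round(1).tolist())
bp=r.x[:3];np.save("bp.npy",bp)
hp=np.array([.58804732,-.08059538,-.20976992])
overlay("pics/t4.png",t,(215,125),7,(112,85),hp,bp)
overlay("pics/s4.png",s,(190,170),6,(130,100),hp,bp)
E
```

```text
[ 0.6561 -0.095  -0.122   0.0813  0.1256  0.0377  0.0079] -6.989934626459501
[[-0.0, -0.8], [-0.1, 0.3], [0.5, -0.4], [0.5, -0.0], [0.4, -0.1], [0.6, 0.8], [0.1, -0.8], [0.5, -0.4], [-0.1, -0.1], [-0.2, -1.2], [0.2, -1.7], [1.1, -1.2], [-0.2, -1.5], [-0.5, 1.2]]
```

View pics/t4.png

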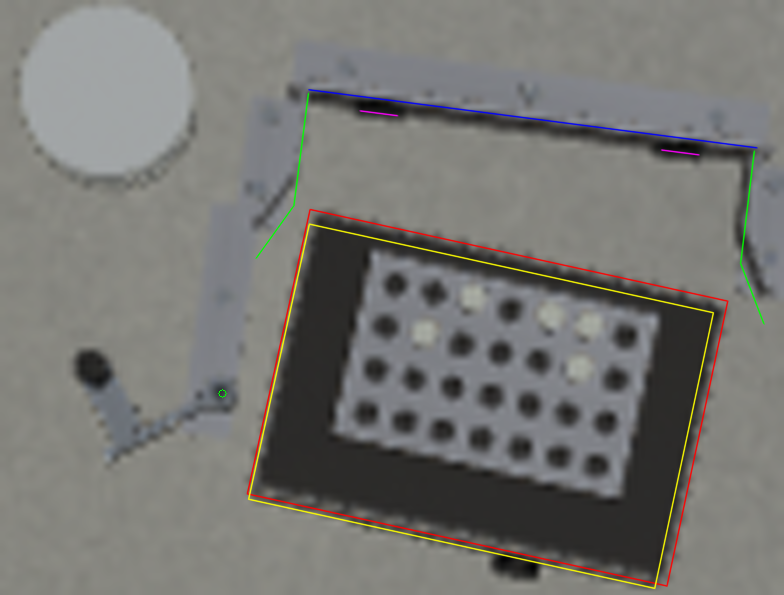

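View pics/s4.png

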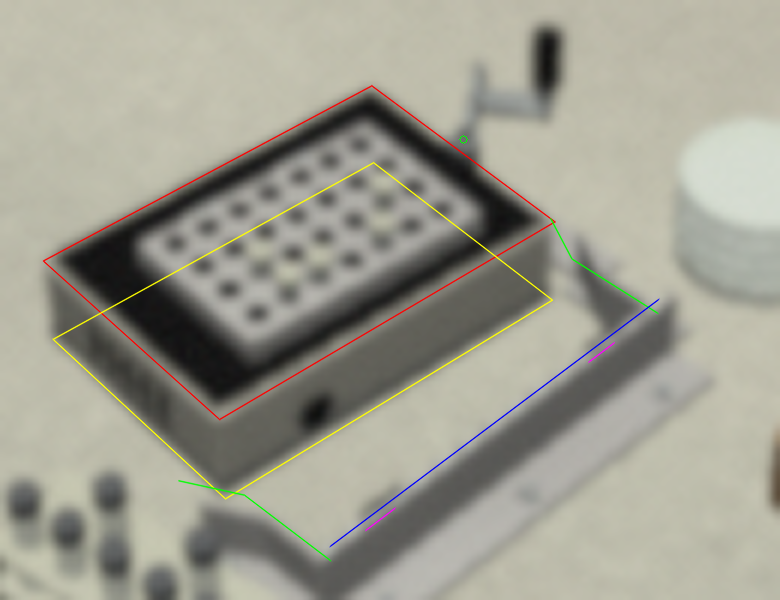

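```bash
cat >> h.py <<'E'
def hplan(hp,hx,hy,z,flip=0):
    p=T(hp,[[hx,hy,z]])[0];print("target",p.round(4));plan(*p,90+np.degrees(hp[2])+flip)
def inh(hp,p):
    x,y,a=hp;d=np.array(p[:2])-[x,y];return np.array([np.cos(a)*d[0]+np.sin(a)*d[1],-np.sin(a)*d[0]+np.cos(a)*d[1]])
E
python3 - <<'E'
from h import *
np.save("hp.npy",[.58804732,-.08059538,-.20976992])
hplan(np.load("hp.npy"),-.120,-.09,.12)
t,s=pickle.load(open("c0.pkl","rb"))
for n,u,v,z in [("rack",538/800*512,248/600*384,.092),("bottle",567*.64,311*.64,.12),("rackfront",538*.64,282*.64,.092),("slide",555*.64,353*.64,.035)]: print(n,back(t,u,v,z).round(3))
E
```

```text
target [ 0.4519 -0.1436  0.12  ]
t 0.7 pos [ 0.223  -0.5838  0.2226] F [-0.  -1.2 -0.3]
shift cm [-37.09  32.96  10.26] turn [-0.    0.   32.92]
rack [ 0.667 -0.292  0.092]
bottle [ 0.523 -0.35   0.12 ]
rackfront [ 0.59  -0.292  0.092]
slide [ 0.429 -0.342  0.035]
```

```bash
python3 -m jog '[[-2.5,2.2,0,0,0,0],[-2.5,2.2,0,0,0,0],[-2.5,2.2,0,0,0,0],[-2.5,2.2,0,0,0,0],[-2.5,2.2,0,0,0,0]]' 0
python3 -m jog '[[-2.5,2.2,0,0,0,0],[-2.5,2.2,0,0,0,0],[-2.5,2.2,0,0,0,0],[-2.5,2.2,0,0,0,0],[-2.5,2.2,0,0,0,0]]'
python3 -m jog '[[-2.4,2.2,1,0,0,0],[-2.4,2.2,1,0,0,0],[-2.4,2.2,1,0,0,0],[-2.4,2.2,1,0,0,0],[-2,2,1,0,0,0]]'
python3 -m jog '[[0,0,1,0,0,6.6],[0,0,1,0,0,6.6],[0,0,1,0,0,6.6],[0,0,1,0,0,6.6],[0,0,1,0,0,6.5]]'
python3 -c "
from h import *
hplan(np.load('hp.npy'),-.105,-.09,.03)"
```

```text
time_s: 1.12
tcp_pos: [0.3009, -0.4352, 0.2226]
ee_rot: [[-0.934, -0.356, 0.0], [-0.356, 0.934, -0.0], [-0.0, -0.0, -1.0]]
wrist_force: [0.8, -0.3, -0.2]
gripper_width: 0.706
time_s: 1.53
tcp_pos: [0.3786, -0.2877, 0.2229]
ee_rot: [[-0.934, -0.357, 0.001], [-0.357, 0.934, -0.0], [-0.001, -0.001, -1.0]]
wrist_force: [0.6, -0.2, -0.8]
gripper_width: 0.326
time_s: 1.95
tcp_pos: [0.4488, -0.1451, 0.1726]
ee_rot: [[-0.934, -0.358, 0.001], [-0.358, 0.934, -0.0], [-0.001, -0.001, -1.0]]
wrist_force: [0.5, -0.5, 0.3]
gripper_width: 0.018
time_s: 2.37
tcp_pos: [0.4481, -0.1467, 0.1223]
ee_rot: [[-0.977, 0.213, 0.001], [0.213, 0.977, -0.0], [-0.001, 0.0, -1.0]]
wrist_force: [-0.8, -0.4, 0.4]
gripper_width: 0.005
target [ 0.4666 -0.1468  0.03  ]
t 2.37 pos [ 0.4481 -0.1467  0.1223] F [-0.8 -0.4  0.4]
shift cm [-1.8   0.39  9.23] turn [ 0.01  0.03 -0.28]
```

```bash
python3 -m jog '[[-0.2,0,2,0,0,0],[-0.2,0.1,2,0,0,0],[-0.2,0.1,2,0,0,0],[-0.2,0.1,2,0,0,0],[-0.2,0.1,1.5,0,0,0]]'
python3 - <<'E'
from h import *
s=sense();print(s["tcp_pos"],inh(np.load("hp.npy"),s["tcp_pos"]),s["wrist_force"])
c=capture("top");crop(c,(210,120,340,220),"pics/t5.png",6)
c=capture("side");crop(c,(170,130,300,230),"pics/s5.png",6)
E
```

```text
time_s: 2.78
tcp_pos: [0.4583, -0.145, 0.0263]
ee_rot: [[-0.978, 0.208, -0.001], [0.208, 0.978, 0.0], [0.001, -0.0, -1.0]]
wrist_force: [-0.1, 0.3, -0.1]
gripper_width: 0.002
[ 0.45826631 -0.14496823  0.02630292] [-0.11353139 -0.08998666] [-0.08700879  0.27736332 -0.06782058]
```

View pics/t5.png

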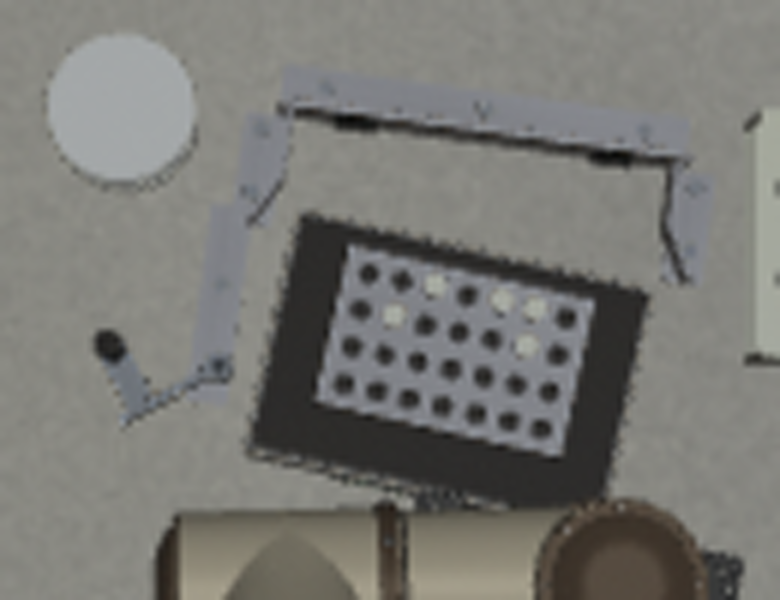

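View pics/s5.png

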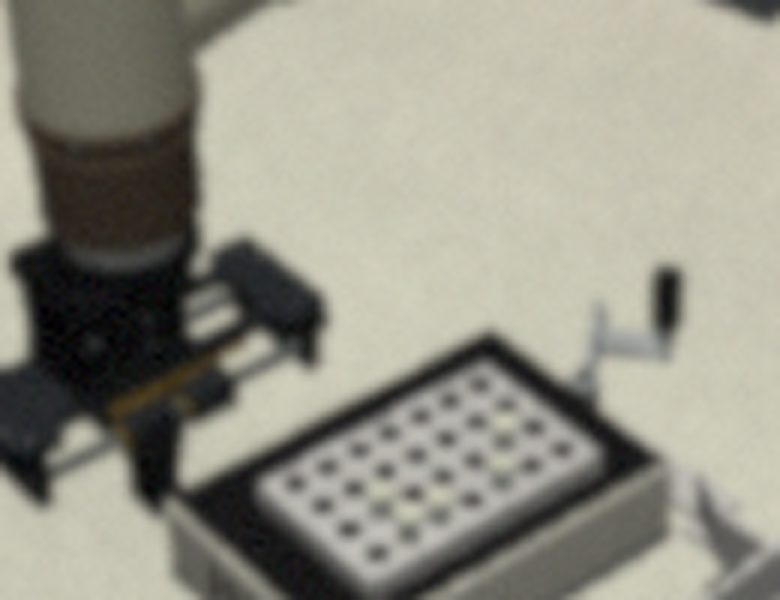

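```bash
python3 -m jog '[[-0.4,0,0,0,0,0],[-0.4,0,0,0,0,0],[-0.4,0,0,0,0,0],[-0.4,0,0,0,0,0],[-0.2,0,0,0,0,0]]'
python3 -m jog '[[-0.15,0,0,0,0,0],[-0.15,0,0,0,0,0],[-0.15,0,0,0,0,0],[-0.15,0,0.0,0,0,0],[-0.15,0,0,0,0,0]]'
```

```text
time_s: 3.3
tcp_pos: [0.4775, -0.1489, 0.0285]
ee_rot: [[-0.978, 0.208, 0.002], [0.208, 0.978, -0.0], [-0.002, 0.0, -1.0]]
wrist_force: [-0.3, 0.4, -1.4]
gripper_width: 0.005
time_s: 3.72
tcp_pos: [0.4835, -0.1504, 0.0276]
ee_rot: [[-0.978, 0.208, -0.0], [0.208, 0.978, 0.0], [0.0, -0.0, -1.0]]
wrist_force: [0.9, -0.0, 0.4]
gripper_width: 0.003
```

```bash
python3 -m jog '[[-0.15,0,-0.03,0,0,0],[-0.15,0,-0.03,0,0,0],[-0.15,0,-0.03,0,0,0],[-0.15,0,-0.03,0,0,0],[-0.15,0,-0.03,0,0,0]]'
```

```text
time_s: 4.13
tcp_pos: [0.485, -0.1511, 0.0278]
ee_rot: [[-0.978, 0.21, -0.012], [0.21, 0.978, 0.002], [0.012, -0.001, -1.0]]
wrist_force: [-9.7, 4.5, 3.7]
gripper_width: 0.007
```

```bash
python3 -m jog '[[-0.15,-0.07,-0.1,0,0,-0.4],[-0.15,-0.07,-0.1,0,0,-0.4],[-0.15,-0.07,-0.08,0,0,-0.4],[-0.15,-0.07,-0.08,0,0,-0.4],[-0.15,-0.07,-0.08,0,0,-0.4]]'
```

```text
time_s: 4.55
tcp_pos: [0.4918, -0.1565, 0.0311]
ee_rot: [[-0.984, 0.175, -0.012], [0.175, 0.985, 0.001], [0.012, -0.001, -1.0]]
wrist_force: [-6.0, 1.3, -4.0]
gripper_width: 0.005
```

```bash
python3 -m jog '[[-0.2,-0.1,-0.06,0,0,-0.7],[-0.2,-0.1,-0.06,0,0,-0.7],[-0.2,-0.1,-0.06,0,0,-0.7],[-0.2,-0.1,-0.06,0,0,-0.7],[-0.2,-0.1,-0.06,0,0,-0.7]]'
python3 -m jog '[[-0.2,-0.1,-0.06,0,0,-0.7],[-0.2,-0.1,-0.06,0,0,-0.7],[-0.2,-0.1,-0.06,0,0,-0.7],[-0.2,-0.1,-0.06,0,0,-0.7],[-0.2,-0.1,-0.06,0,0,-0.7]]'
python3 - <<'E'
from h import *
s=sense();print(s["tcp_pos"],inh(np.load("hp.npy"),s["tcp_pos"]),s["wrist_force"])
c=capture("top");crop(c,(210,120,340,220),"pics/t6.png",6)
c=capture("side");crop(c,(190,160,320,280),"pics/s6.png",5)
E
```

```text
time_s: 4.97
tcp_pos: [0.5009, -0.163, 0.034]
ee_rot: [[-0.993, 0.115, -0.012], [0.115, 0.993, 0.001], [0.012, 0.0, -1.0]]
wrist_force: [-5.0, -0.0, -4.4]
gripper_width: 0.007
time_s: 5.38
tcp_pos: [0.5105, -0.1689, 0.0369]
ee_rot: [[-0.998, 0.054, -0.012], [0.054, 0.999, 0.002], [0.013, 0.001, -1.0]]
wrist_force: [-6.8, 0.7, -4.0]
gripper_width: 0.005
[ 0.51047442 -0.16892269  0.03687437] [-0.05747958 -0.10254446] [-6.75625018  0.65473562 -3.97211632]
```

View pics/t6.png

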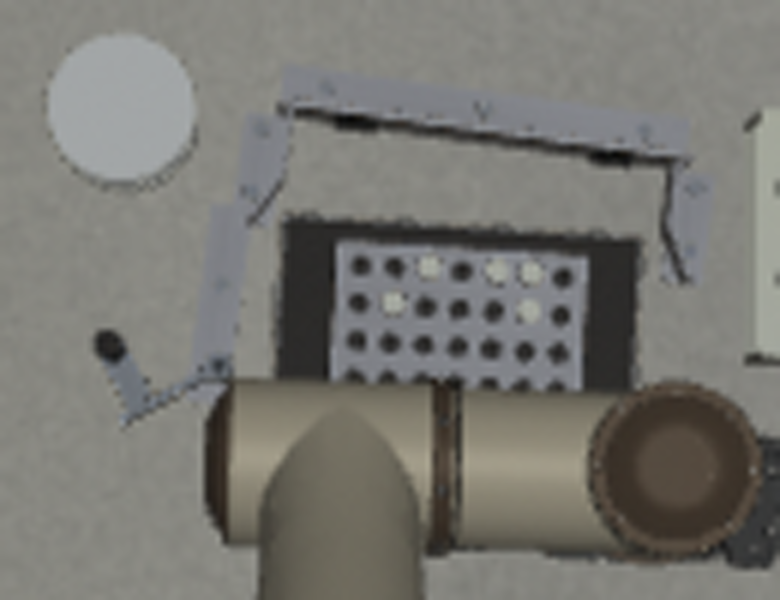

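View pics/s6.png

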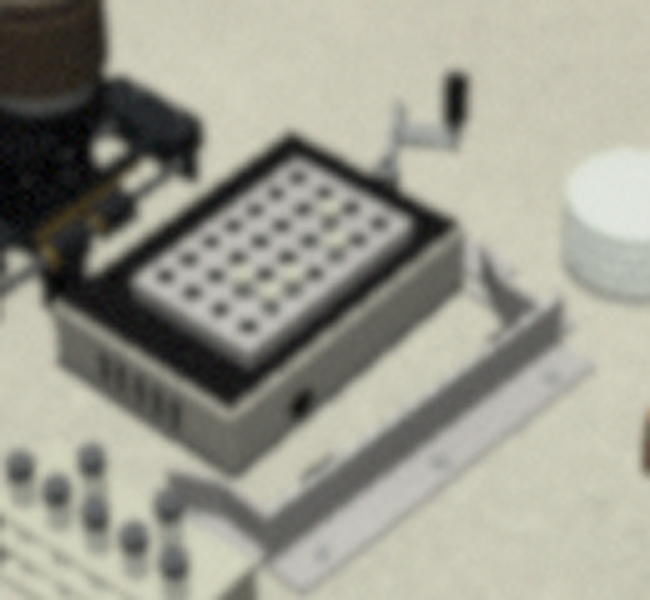

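```bash
cat >> h.py <<'E'
# ortho images: pixel (i,j): u=col -> y (0.25 - u*mm), v=row -> x (0.85 - v*mm)
MM=.001;W0=(400,420)
def ortho(c,z=.066):
    v,u=np.mgrid[0:W0[1],0:W0[0]]
    P=np.c_[(.85-v.ravel()*MM),(.12-u.ravel()*MM),np.full(u.size,z)]
    q=proj(c,P).astype(np.float32).reshape(W0[1],W0[0],2)
    return cv2.remap(cv2.cvtColor(c["frame"],cv2.COLOR_RGB2GRAY),q,None,cv2.INTER_CUBIC)
def posemat(p): # heater-template pixel (cols: y .12-u, rows: x .085-v) -> ortho pixel
    A=[];B=[]
    for X,Y in((0,0),(.1,0),(0,.1)):
        A.append([(.12-Y)/MM,(.085-X)/MM]);w=T(p,[[X,Y,0]])[0];B.append([(.12-w[1])/MM,(.85-w[0])/MM])
    return cv2.getAffineTransform(np.float32(A),np.float32(B))
def reg(c,c0,hp0,hp,xmin=-.07,xmax=.07,ymin=-.105,ymax=.105):
    tpl=cv2.warpAffine(ortho(c0),posemat(hp0),(240,170),flags=cv2.INTER_LINEAR|cv2.WARP_INVERSE_MAP)
    m=np.zeros((170,240),np.uint8);v,u=np.mgrid[0:170,0:240];X=.085-v*MM;Y=.12-u*MM
    m[(X>xmin)&(X<xmax)&(Y>ymin)&(Y<ymax)]=255
    im=ortho(c)
    # mask belongs to template: emulate by inverse roles
    M=posemat(hp).astype(np.float32)
    mi=cv2.warpAffine(m,M,(W0[0],W0[1]))
    cc,M=cv2.findTransformECC(tpl,im,M,cv2.MOTION_EUCLIDEAN,(3,300,1e-6),mi,5)
    o=M@np.array([.12/MM,.085/MM,1]);a=np.arctan2(M[1,0],M[0,0])
    return np.array([.85-o[1]*MM,.12-o[0]*MM,-a if False else -a]),cc
E
python3 - <<'E'
from h import *
t,s=pickle.load(open("c0.pkl","rb"));hp0=np.load("hp.npy");bp=np.load("bp.npy")
print(reg(t,t,hp0,hp0+[.002,.001,.01]),hp0)
t1=capture("top");s1=capture("side")
g=np.array([.598,-.085,-.055])
for a in (g,g+[.005,.005,.0]):
    print(reg(t1,t,hp0,a,xmin=0),reg(s1,s,hp0,a))
E
```

```text
(array([ 0.58803976, -0.08060546, -0.21006374]), 0.9999904219203637) [ 0.58804732 -0.08059538 -0.20976992]
(array([ 0.60159272, -0.08477157, -0.04411435]), 0.988858969137229) (array([ 0.60316873, -0.082742  , -0.04652097]), 0.9809624266384479)
(array([ 0.6015325 , -0.08482793, -0.04350944]), 0.9892034308947668) (array([ 0.60323354, -0.08301964, -0.0476249 ]), 0.9866288369284444)
```

```bash
python3 -m jog '[[0.8,0,0,0,0,0],[1,0,0,0,0,0],[1,0,0.2,0,0,0],[0.5,0,0.2,0,0,0],[0,0,0.2,0,0,0]]'
python3 -c "
from h import *
hplan([.6022,-.084,-.045],-.105,.09,.027)
print(inh([.6022,-.084,-.045],sense()['tcp_pos']))"
```

```text
time_s: 6.0
tcp_pos: [0.4823, -0.1672, 0.0339]
ee_rot: [[-0.999, 0.052, 0.001], [0.052, 0.999, 0.0], [-0.001, 0.0, -1.0]]
wrist_force: [-0.7, 0.3, -0.2]
gripper_width: 0.01
target [0.5014 0.0106 0.027 ]
t 6.0 pos [ 0.4823 -0.1672  0.0339] F [-0.7  0.3 -0.2]
shift cm [-0.97 17.86  0.69] turn [ 0.01  0.05 -0.42]
[-0.11602536 -0.08855822]
```

```bash
python3 -m jog '[[0,3.6,0.1,0,0,0],[0,3.6,0.1,0,0,0],[0,3.6,0.1,0,0,0],[-0.2,3.6,0.1,0,0,0],[-0.4,3.3,0.1,0,0,0]]'
python3 -m jog '[[-0.5,0,0.1,0,0,0],[-0.5,0,0,0,0,0],[-0.3,0,0,0,0,0],[-0.15,0,0,0,0,0],[-0.15,0,0,0,0,0]]'
python3 -c "
from h import *
print(inh([.6022,-.084,-.045],sense()['tcp_pos']))"
```

```text
time_s: 6.42
tcp_pos: [0.4989, 0.0112, 0.0289]
ee_rot: [[-0.999, 0.052, 0.002], [0.052, 0.999, 0.001], [-0.002, 0.001, -1.0]]
wrist_force: [0.3, 0.0, 0.9]
gripper_width: 0.006
time_s: 6.83
tcp_pos: [0.5145, 0.0072, 0.0274]
ee_rot: [[-0.999, 0.054, -0.0], [0.054, 0.999, -0.0], [0.0, -0.0, -1.0]]
wrist_force: [0.4, 0.2, 0.3]
gripper_width: 0.005
[-0.09174844  0.08714594]
```

```bash
python3 -m jog '[[-0.2,0,0,0,0,0],[-0.15,0,0,0,0,0],[-0.15,0,0,0,0,0],[-0.15,0,-0.1,0,0,0],[-0.15,0,-0.1,0,0,0]]'
python3 -m jog '[[-0.15,0.05,-0.1,0,0,0.3],[-0.15,0.07,-0.1,0,0,0.4],[-0.15,0.07,-0.08,0,0,0.4],[-0.2,0.1,-0.06,0,0,0.7],[-0.2,0.1,-0.06,0,0,0.7]]'
python3 -m jog '[[-0.2,0.1,-0.06,0,0,0.7],[-0.2,0.1,-0.06,0,0,0.7],[-0.2,0.1,-0.06,0,0,0.7],[-0.2,0.1,-0.06,0,0,0.7],[-0.2,0.1,-0.06,0,0,0.7]]'
python3 - <<'E'
from h import *
t,s=pickle.load(open("c0.pkl","rb"));hp0=np.load("hp.npy")
t1=capture("top");s1=capture("side")
g=np.array([.608,-.084,-.1])
crop(t1,(210,120,340,220),"pics/t7.png",6)
print(reg(t1,t,hp0,g,xmin=0),reg(s1,s,hp0,g))
E
```

```text
time_s: 7.25
tcp_pos: [0.5204, 0.0073, 0.0287]
ee_rot: [[-0.999, 0.054, -0.005], [0.054, 0.999, -0.001], [0.005, -0.001, -1.0]]
wrist_force: [-3.4, 0.4, -3.7]
gripper_width: 0.007
time_s: 7.67
tcp_pos: [0.5271, 0.0105, 0.0317]
ee_rot: [[-0.995, 0.098, -0.009], [0.098, 0.995, -0.001], [0.009, -0.002, -1.0]]
wrist_force: [-4.5, 1.3, -3.7]
gripper_width: 0.002
time_s: 8.08
tcp_pos: [0.5378, 0.0144, 0.0346]
ee_rot: [[-0.987, 0.158, -0.009], [0.158, 0.987, -0.001], [0.008, -0.003, -1.0]]
wrist_force: [-5.4, 1.3, -4.1]
gripper_width: 0.008
(array([ 0.6099173 , -0.08415564, -0.14462887]), 0.9911628862146771) (array([ 0.61087058, -0.08347719, -0.15042475]), 0.9743975150759296)
```

View pics/t7.png

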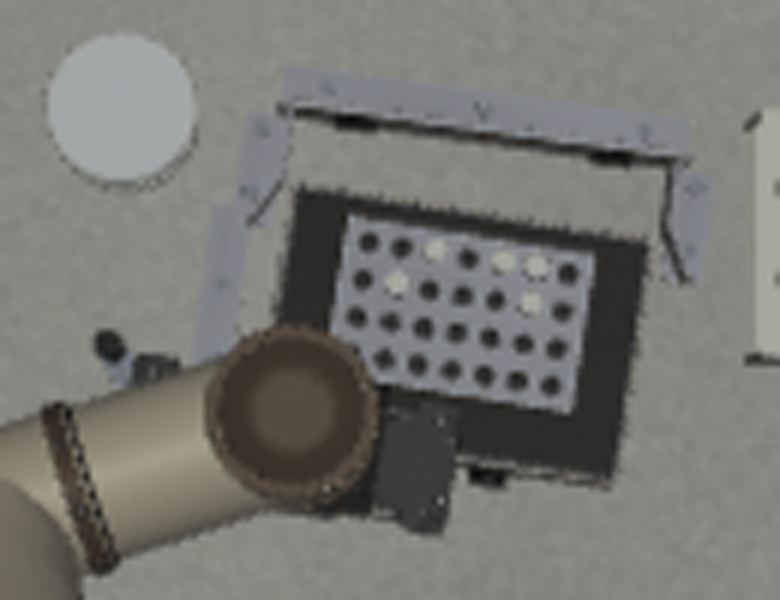

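```bash
python3 -m jog '[[-0.2,0.1,-0.06,0,0,0.7],[-0.2,0.1,-0.06,0,0,0.7],[-0.2,0.1,-0.06,0,0,0.7],[-0.2,0.1,-0.06,0,0,0.7],[-0.2,0.1,-0.06,0,0,0.7]]'
python3 -m jog '[[-0.2,0.1,-0.06,0,0,0.7],[-0.2,0.1,-0.06,0,0,0.7],[0.5,0,0,0,0,0],[1,0,0,0,0,0],[1.2,0,0,0,0,0]]'
python3 -m jog '[[1,0,0.2,0,0,0],[0.6,0,0.2,0,0,0],[0,0,0.2,0,0,0],[0,-2,0,0,0,0],[0,-3,0,0,0,0]]'
python3 - <<'E'
from h import *
t,s=pickle.load(open("c0.pkl","rb"));hp0=np.load("hp.npy")
t1=capture("top");s1=capture("side")
g=np.array([.616,-.084,-.22])
a,b=reg(t1,t,hp0,g,xmin=0),reg(s1,s,hp0,g);print(a,b)
hp=(a[0]+b[0])/2;print(inh(np.load("bp.npy"),hp),hp[2]-np.load("bp.npy")[2])
print(inh(hp,sense()["tcp_pos"]));hplan(hp,-.1,-.09,.027)
E
```

```text
time_s: 8.6
tcp_pos: [0.549, 0.0176, 0.0378]
ee_rot: [[-0.976, 0.218, -0.007], [0.218, 0.976, -0.001], [0.007, -0.003, -1.0]]
wrist_force: [-5.5, 3.4, -5.2]
gripper_width: 0.004
time_s: 9.02
tcp_pos: [0.5316, 0.026, 0.0414]
ee_rot: [[-0.971, 0.24, 0.004], [0.24, 0.971, 0.001], [-0.003, 0.002, -1.0]]
wrist_force: [-0.1, 1.0, 0.8]
gripper_width: 0.007
time_s: 9.43
tcp_pos: [0.505, -0.0178, 0.0353]
ee_rot: [[-0.972, 0.236, 0.004], [0.236, 0.972, 0.001], [-0.004, 0.001, -1.0]]
wrist_force: [0.1, -0.4, 1.1]
gripper_width: 0.007
(array([ 0.61730204, -0.08452499, -0.23037942]), 0.9907944181462469) (array([ 0.61723713, -0.08482778, -0.23091303]), 0.9956101762022607)
[-0.03977964  0.00547841] -0.10864884909894049
[-0.12666479  0.03540615]
target [ 0.4993 -0.1494  0.027 ]
t 9.53 pos [ 0.5021 -0.0213  0.0347] F [ 0.  -0.4 -0.3]
shift cm [ -2.85 -12.5    0.77] turn [-0.02 -0.03 -0.85]
```

```bash
python3 -m jog '[[0,-2.5,0.15,0,0,0],[0,-3,0.15,0,0,0],[0,-3,0.15,0,0,0],[-0.4,-2.5,0.15,0,0,-0.4],[-1,-1.5,0.15,0,0,-0.4]]'
python3 -m jog '[[-1,0,0,0,0,0],[-0.5,0,0,0,0,0],[-0.3,0,0,0,0,0],[-0.2,0,0,0,0,0],[-0.15,0,0,0,0,0]]'
python3 -c "
from h import *
print(inh([.6173,-.0847,-.2306],sense()['tcp_pos']))"
```

```text
time_s: 9.95
tcp_pos: [0.4857, -0.1454, 0.0272]
ee_rot: [[-0.974, 0.228, -0.0], [0.228, 0.974, 0.0], [0.0, -0.0, -1.0]]
wrist_force: [0.4, 0.7, 0.1]
gripper_width: 0.008
time_s: 10.37
tcp_pos: [0.508, -0.1478, 0.0271]
ee_rot: [[-0.974, 0.225, 0.0], [0.225, 0.974, 0.0], [-0.0, 0.0, -1.0]]
wrist_force: [0.8, -0.2, -0.6]
gripper_width: 0.01
[-0.09194293 -0.0864162 ]
```

```bash
python3 -m jog '[[-0.2,0,0,0,0,0],[-0.15,-0.03,0,0,0,0],[-0.15,-0.03,0,0,0,0],[-0.15,-0.03,-0.1,0,0,0],[-0.15,-0.03,-0.1,0,0,0]]'
python3 -m jog '[[-0.15,-0.05,-0.1,0,0,-0.3],[-0.15,-0.07,-0.1,0,0,-0.4],[-0.15,-0.07,-0.08,0,0,-0.4],[-0.2,-0.1,-0.06,0,0,-0.7],[-0.2,-0.1,-0.06,0,0,-0.7]]'
python3 -m jog '[[-0.2,-0.1,-0.06,0,0,-0.7],[-0.2,-0.1,-0.06,0,0,-0.7],[-0.2,-0.1,-0.06,0,0,-0.7],[-0.2,-0.1,-0.06,0,0,-0.7],[-0.2,-0.1,-0.06,0,0,-0.7]]'
cat > m.py <<'E'
import sys
from h import *
t,s=pickle.load(open("c0.pkl","rb"));hp0=np.load("hp.npy");bp=np.load("bp.npy")
g=np.array([float(v) for v in sys.argv[1:4]]);xm=float(sys.argv[4]) if len(sys.argv)>4 else 0
t1=capture("top");s1=capture("side");out=[]
for c,c0,k in((t1,t,dict(xmin=xm)),(s1,s,{})):
    try:
        a,cc=reg(c,c0,hp0,g,**k);print(a.round(4),round(cc,3));out.append(a)
    except cv2.error as e: print("reg fail")
hp=np.mean(out,0);np.save("hcur.npy",hp)
print("hp",hp.round(4),"in bay mm",(inh(bp,hp)*1000).round(1),"mrad",round((hp[2]-bp[2])*1000))
for y in(.11,-.11): print("rear",(inh(bp,T(hp,[[.075,y,0]])[0])*1000).round(1))
st=sense();print("t",st["time_s"],"tcp in heater",(inh(hp,st["tcp_pos"])*1000).round(1),"F",np.round(st["wrist_force"],1))
E
python3 m.py .625 -.085 -.15
```

```text
time_s: 10.78
tcp_pos: [0.5125, -0.1511, 0.0281]
ee_rot: [[-0.974, 0.228, -0.006], [0.228, 0.974, 0.001], [0.006, -0.0, -1.0]]
wrist_force: [-5.9, 3.1, -3.1]
gripper_width: 0.004
time_s: 11.2
tcp_pos: [0.5178, -0.1571, 0.0311]
ee_rot: [[-0.983, 0.185, -0.01], [0.185, 0.983, 0.001], [0.01, -0.001, -1.0]]
wrist_force: [-4.3, 1.0, -3.9]
gripper_width: 0.008
time_s: 11.62
tcp_pos: [0.5266, -0.1638, 0.034]
ee_rot: [[-0.992, 0.125, -0.011], [0.125, 0.992, 0.001], [0.011, -0.0, -1.0]]
wrist_force: [-5.3, 0.7, -4.2]
gripper_width: 0.005
[ 0.6245 -0.0875 -0.1308] 0.991
[ 0.6257 -0.0867 -0.1311] 0.99
hp [ 0.6251 -0.0871 -0.131 ] in bay mm [-31.7   4. ] mrad -9
rear [ 44.2 113.3]
rear [  42.3 -106.7]
t 11.7167 tcp in heater [-87.1 -89. ] F [-5.8 -0.2 -3.1]
```

```bash
python3 -m jog '[[-0.2,-0.1,-0.06,0,0,-0.7],[-0.2,-0.1,-0.06,0,0,-0.7],[-0.2,-0.1,-0.06,0,0,-0.7],[0.6,0,0,0,0,0],[1,0,0,0,0,0]]'
python3 -m jog '[[1.2,0,0,0,0,0],[1,0,0.2,0,0,0],[0.4,2,0.2,0,0,0],[0,3,0.2,0,0,0],[0,3.6,0,0,0,0]]'
python3 m.py .628 -.087 -.1
python3 -c "
from h import *
hplan(np.load('hcur.npy'),-.095,.09,.027)"
```

```text
time_s: 12.13
tcp_pos: [0.5227, -0.1663, 0.0382]
ee_rot: [[-0.996, 0.087, 0.003], [0.087, 0.996, -0.001], [-0.003, -0.0, -1.0]]
wrist_force: [0.0, 0.2, 1.2]
gripper_width: 0.003
time_s: 12.55
tcp_pos: [0.5028, -0.0782, 0.0325]
ee_rot: [[-0.996, 0.09, 0.002], [0.09, 0.996, 0.0], [-0.002, 0.0, -1.0]]
wrist_force: [1.0, -0.2, 0.2]
gripper_width: 0.004
[ 0.6275 -0.0883 -0.0932] 0.99
[ 0.6287 -0.0871 -0.0967] 0.99
hp [ 0.6281 -0.0877 -0.0949] in bay mm [-28.6   3.8] mrad 27
rear [ 43.4 115.8]
rear [  49.3 -104.1]
t 12.65 tcp in heater [-124.5    1.2] F [ 1.2 -0.5 -0. ]
target [0.5421 0.0109 0.027 ]
t 12.65 pos [ 0.5044 -0.0747  0.0331] F [ 1.2 -0.5 -0. ]
shift cm [-3.06  8.84  0.63] turn [0.05 0.24 0.74]
```

```bash
python3 -m jog '[[0,3,0.2,0,0,0],[0,3,0.2,0,0,0.4],[-0.5,2.8,0.2,0,0,0.3],[-1,0,0,0,0,0],[-1,0,0,0,0,0]]'
python3 -m jog '[[-0.5,0,0,0,0,0],[-0.2,0,0,0,0,0],[-0.15,0,0,0,0,0],[-0.15,0,0,0,0,0],[-0.15,0,0,0,0,0]]'
python3 -c "
from h import *
print(inh(np.load('hcur.npy'),sense()['tcp_pos']))"
```

```text
time_s: 13.07
tcp_pos: [0.5366, 0.0083, 0.0267]
ee_rot: [[-0.995, 0.096, 0.002], [0.096, 0.995, 0.0], [-0.002, 0.001, -1.0]]
wrist_force: [0.8, 0.3, -0.9]
gripper_width: 0.005
time_s: 13.48
tcp_pos: [0.5468, 0.0052, 0.0259]
ee_rot: [[-0.995, 0.101, -0.0], [0.101, 0.995, -0.0], [0.0, -0.0, -1.0]]
wrist_force: [0.2, -1.2, -0.4]
gripper_width: 0.007
[-0.08976977  0.08472196]
```

```bash
python3 -m jog '[[-0.15,0.03,0,0,0,0],[-0.15,0.03,0,0,0,0],[-0.15,0.03,-0.05,0,0,0],[-0.15,0.03,-0.1,0,0,0],[-0.15,0.03,-0.1,0,0,0]]'
python3 -m jog '[[-0.15,0.05,-0.1,0,0,0.3],[-0.15,0.07,-0.1,0,0,0.4],[-0.15,0.07,-0.08,0,0,0.5],[-0.2,0.1,-0.06,0,0,0.7],[-0.2,0.1,-0.06,0,0,0.7]]'
python3 -m jog '[[-0.2,0.1,-0.06,0,0,0.7],[-0.2,0.1,-0.06,0,0,0.7],[-0.2,0.1,-0.06,0,0,0.7],[-0.2,0.1,-0.06,0,0,0.7],[-0.2,0.1,-0.06,0,0,0.7]]'
python3 m.py .636 -.087 -.18
```

```text
time_s: 13.9
tcp_pos: [0.5508, 0.0061, 0.0267]
ee_rot: [[-0.995, 0.101, -0.009], [0.101, 0.995, -0.001], [0.009, -0.002, -1.0]]
wrist_force: [-5.2, 1.6, -5.0]
gripper_width: 0.007
time_s: 14.32
tcp_pos: [0.5593, 0.0091, 0.0303]
ee_rot: [[-0.989, 0.147, -0.01], [0.147, 0.989, -0.001], [0.009, -0.002, -1.0]]
wrist_force: [-6.3, 1.8, -4.7]
gripper_width: 0.008
time_s: 14.73
tcp_pos: [0.5702, 0.0125, 0.0333]
ee_rot: [[-0.978, 0.206, -0.009], [0.206, 0.978, -0.001], [0.009, -0.003, -1.0]]
wrist_force: [-5.6, 1.2, -5.7]
gripper_width: 0.004
[ 0.6373 -0.0883 -0.2007] 0.991
[ 0.6378 -0.0884 -0.2068] 0.985
hp [ 0.6376 -0.0884 -0.2038] in bay mm [-19.2   4.3] mrad -82
rear [ 64.6 107.8]
rear [  46.6 -111.5]
t 14.8333 tcp in heater [-85.7  85.5] F [-5.2  1.4 -2.9]
```

```bash
python3 -m jog '[[0.6,0,0,0,0,0],[1,0,0,0,0,0],[1.2,0,0,0,0,0],[1,-1,0.2,0,0,0],[0.2,-3,0.2,0,0,0]]'
python3 -m jog '[[0,-3.2,0.1,0,0,0],[0,-3.2,0.1,0,0,0],[0,-3.2,0.1,0,0,0],[-0.5,-3.2,0,0,0,0],[-1,-0.4,0,0,0,0]]'
python3 -c "
from h import *
hp=np.load('hcur.npy')
hplan(hp,-.093,-.09,.027);print(inh(hp,sense()['tcp_pos']))"
```

```text
time_s: 15.25
tcp_pos: [0.5276, -0.0158, 0.0326]
ee_rot: [[-0.98, 0.199, 0.004], [0.199, 0.98, 0.001], [-0.004, 0.002, -1.0]]
wrist_force: [0.3, -1.2, -0.3]
gripper_width: 0.002
time_s: 15.67
tcp_pos: [0.5129, -0.1536, 0.0292]
ee_rot: [[-0.978, 0.208, 0.001], [0.208, 0.978, -0.0], [-0.001, -0.0, -1.0]]
wrist_force: [-0.6, 0.9, -1.2]
gripper_width: 0.001
target [ 0.5283 -0.1577  0.027 ]
t 15.67 pos [ 0.5129 -0.1536  0.0292] F [-0.6  0.9 -1.2]
shift cm [-1.59 -0.08  0.22] turn [-0.    0.04 -0.34]
[-0.10894093 -0.08909722]
```

```bash
python3 -m jog '[[-0.8,0,0.1,0,0,0],[-0.6,0,0.1,0,0,0],[-0.25,0,0,0,0,0],[-0.15,0,0,0,0,0],[-0.15,0,0,0,0,0]]'
python3 -m jog '[[-0.15,-0.03,0,0,0,0],[-0.15,-0.03,0,0,0,0],[-0.15,-0.03,-0.05,0,0,0],[-0.15,-0.03,-0.1,0,0,0],[-0.15,-0.03,-0.1,0,0,0]]'
python3 -m jog '[[-0.15,-0.05,-0.1,0,0,-0.3],[-0.15,-0.07,-0.1,0,0,-0.4],[-0.15,-0.07,-0.08,0,0,-0.5],[-0.2,-0.1,-0.06,0,0,-0.7],[-0.2,-0.1,-0.06,0,0,-0.7]]'
python3 m.py .643 -.09 -.15
```

```text
time_s: 16.08
tcp_pos: [0.534, -0.1534, 0.0264]
ee_rot: [[-0.979, 0.203, -0.0], [0.203, 0.979, 0.0], [0.0, 0.0, -1.0]]
wrist_force: [0.2, -0.6, 0.3]
gripper_width: 0.007
time_s: 16.5
tcp_pos: [0.5361, -0.1565, 0.0269]
ee_rot: [[-0.979, 0.206, -0.01], [0.206, 0.979, 0.002], [0.01, -0.0, -1.0]]
wrist_force: [-5.0, 1.1, -3.8]
gripper_width: 0.004
time_s: 16.92
tcp_pos: [0.5427, -0.1624, 0.0303]
ee_rot: [[-0.987, 0.161, -0.012], [0.161, 0.987, 0.002], [0.013, -0.0, -1.0]]
wrist_force: [-5.9, 1.2, -5.3]
gripper_width: 0.007
[ 0.6418 -0.0903 -0.1488] 0.991
[ 0.6429 -0.0896 -0.1491] 0.993
hp [ 0.6424 -0.09   -0.1489] in bay mm [-14.2   3.3] mrad -27
rear [ 63.7 111.2]
rear [  57.8 -108.7]
t 17.0167 tcp in heater [-87.3 -86.6] F [-5.4 -0.1 -4. ]
```

```bash
python3 -m jog '[[-0.2,-0.1,-0.06,0,0,-0.7],[-0.2,-0.1,-0.06,0,0,-0.7],[-0.2,-0.1,-0.06,0,0,-0.7],[-0.15,-0.07,-0.05,0,0,-0.5],[0.3,0,0,0,0,0]]'
python3 -m jog '[[1,0,0,0,0,0],[1.2,0,0,0,0,0],[1.2,0.5,0.2,0,0,0],[0.8,2,0.2,0,0,0],[0,3.5,0.2,0,0,0]]'
python3 m.py .647 -.092 -.1
python3 -c "
from h import *
hplan(np.load('hcur.npy'),-.112,.087,.027)"
```

```text
time_s: 17.43
tcp_pos: [0.5501, -0.1672, 0.0336]
ee_rot: [[-0.993, 0.115, -0.005], [0.115, 0.993, 0.0], [0.005, -0.0, -1.0]]
wrist_force: [-0.0, -0.3, -1.1]
gripper_width: 0.007
time_s: 17.85
tcp_pos: [0.5164, -0.1038, 0.0296]
ee_rot: [[-0.993, 0.119, 0.001], [0.119, 0.993, 0.0], [-0.001, 0.0, -1.0]]
wrist_force: [0.4, 0.9, -0.5]
gripper_width: 0.006
[ 0.6456 -0.0913 -0.1058] 0.991
[ 0.6468 -0.0902 -0.1092] 0.991
hp [ 0.6462 -0.0907 -0.1075] in bay mm [-10.3   3. ] mrad 14
rear [ 63.1 114.1]
rear [  66.3 -105.9]
t 17.95 tcp in heater [-125.5  -22.7] F [ 0.9 -0.2 -0.1]
target [0.5442 0.0078 0.027 ]
t 17.95 pos [ 0.5191 -0.0999  0.03  ] F [ 0.9 -0.2 -0.1]
shift cm [-1.31 10.98  0.31] turn [ 0.03  0.2  -0.17]
```

```bash
python3 -m jog '[[0,3.5,0.1,0,0,0],[0,3.5,0.1,0,0,0],[0,3.5,0.1,0,0,0],[-0.5,0.4,0,0,0,0],[-1,0,0,0,0,0]]'
python3 -m jog '[[-0.9,0,0,0,0,0],[-0.5,0,0,0,0,0],[-0.25,0,0,0,0,0],[-0.15,0,0,0,0,0],[-0.15,0,0,0,0,0]]'
python3 -c "
from h import *
print(inh(np.load('hcur.npy'),sense()['tcp_pos']))"
```

```text
time_s: 18.37
tcp_pos: [0.5457, 0.0058, 0.0268]
ee_rot: [[-0.994, 0.111, 0.002], [0.111, 0.994, 0.0], [-0.002, 0.001, -1.0]]
wrist_force: [-0.2, 0.8, 0.2]
gripper_width: 0.001
time_s: 18.78
tcp_pos: [0.5642, 0.0004, 0.026]
ee_rot: [[-0.993, 0.117, -0.001], [0.117, 0.993, -0.0], [0.001, -0.0, -1.0]]
wrist_force: [-0.6, 0.4, -0.4]
gripper_width: 0.0
[-0.09135364  0.08175875]
```

```bash
python3 -m jog '[[-0.15,0.15,0,0,0,0],[-0.15,0.15,0,0,0,0],[-0.15,0.1,0,0,0,0],[-0.15,0.03,-0.1,0,0,0],[-0.15,0.03,-0.1,0,0,0]]'
python3 -m jog '[[-0.15,0.05,-0.1,0,0,0.3],[-0.15,0.07,-0.1,0,0,0.4],[-0.15,0.07,-0.08,0,0,0.5],[-0.15,0.07,-0.06,0,0,0.6],[-0.15,0.07,-0.06,0,0,0.6]]'
python3 m.py .65 -.092 -.14
```

```text
time_s: 19.2
tcp_pos: [0.5696, 0.005, 0.0271]
ee_rot: [[-0.993, 0.116, -0.006], [0.116, 0.993, -0.001], [0.006, -0.001, -1.0]]
wrist_force: [-4.7, 1.1, -3.5]
gripper_width: 0.006
time_s: 19.62
tcp_pos: [0.5761, 0.0072, 0.0302]
ee_rot: [[-0.987, 0.158, -0.009], [0.158, 0.987, -0.001], [0.009, -0.002, -1.0]]
wrist_force: [-5.8, 1.4, -4.1]
gripper_width: 0.007
[ 0.6487 -0.0913 -0.1419] 0.991
[ 0.6499 -0.0906 -0.1485] 0.991
hp [ 0.6493 -0.091  -0.1452] in bay mm [-7.2  3.1] mrad -23
rear [ 70.3 111.4]
rear [  65.2 -108.6]
t 19.7167 tcp in heater [-86.1  86.7] F [-4.   0.9 -3.7]
```

```bash
python3 -m jog '[[-0.12,0.05,-0.05,0,0,0.4],[-0.12,0.05,-0.04,0,0,0.4],[-0.12,0.05,-0.04,0,0,0.4],[-0.12,0.05,-0.04,0,0,0.4],[-0.12,0.05,-0.04,0,0,0.4]]'
python3 m.py .652 -.092 -.16
```

```text
time_s: 20.13
tcp_pos: [0.582, 0.0087, 0.0321]
ee_rot: [[-0.981, 0.192, -0.01], [0.192, 0.981, -0.001], [0.01, -0.003, -1.0]]
wrist_force: [-8.2, 3.0, -5.0]
gripper_width: 0.005
[ 0.6517 -0.0914 -0.1759] 0.99
[ 0.6522 -0.0911 -0.1779] 0.991
hp [ 0.6519 -0.0913 -0.1769] in bay mm [-4.6  3.1] mrad -55
rear [ 76.4 108.9]
rear [  64.3 -110.8]
t 20.2333 tcp in heater [-86.3  86.2] F [-5.8  1.7 -4.6]
```

```bash
python3 -m jog '[[0.6,0,0,0,0,0],[1,0,0,0,0,0],[1.2,0,0,0,0,0],[1,-1,0.2,0,0,0],[0.2,-3,0.2,0,0,0]]'
python3 -m jog '[[0,-3.2,0.1,0,0,0],[0,-3.2,0.1,0,0,0],[0,-3.2,0.1,0,0,0],[-0.5,-3.2,0,0,0,0],[-1,-0.4,0,0,0,0]]'
python3 -c "
from h import *
hp=np.load('hcur.npy')
hplan(hp,-.093,-.09,.027);print(inh(hp,sense()['tcp_pos']))"
```

```text
time_s: 20.65
tcp_pos: [0.5409, -0.0203, 0.0315]
ee_rot: [[-0.983, 0.186, 0.005], [0.186, 0.983, 0.001], [-0.005, 0.002, -1.0]]
wrist_force: [0.9, -0.9, -0.0]
gripper_width: 0.004
time_s: 21.07
tcp_pos: [0.5282, -0.1587, 0.0281]
ee_rot: [[-0.981, 0.195, 0.001], [0.195, 0.981, -0.001], [-0.001, -0.0, -1.0]]
wrist_force: [-0.2, 0.7, 0.1]
gripper_width: 0.008
target [ 0.5446 -0.1635  0.027 ]
t 21.07 pos [ 0.5282 -0.1587  0.0281] F [-0.2  0.7  0.1]
shift cm [-1.7  -0.15  0.11] turn [-0.01  0.08 -1.08]
[-0.10997704 -0.08816795]
```

```bash
python3 -m jog '[[-0.8,0,0.05,0,0,-0.5],[-0.7,0,0,0,0,-0.5],[-0.25,0,0,0,0,0],[-0.15,0,0,0,0,0],[-0.15,0,0,0,0,0]]'
python3 -m jog '[[-0.15,-0.05,0,0,0,0],[-0.15,-0.05,0,0,0,0],[-0.15,-0.05,-0.05,0,0,0],[-0.15,-0.03,-0.1,0,0,0],[-0.15,-0.03,-0.1,0,0,0]]'
python3 -m jog '[[-0.15,-0.05,-0.1,0,0,-0.3],[-0.15,-0.07,-0.1,0,0,-0.4],[-0.15,-0.07,-0.06,0,0,-0.5],[-0.15,-0.07,-0.05,0,0,-0.5],[-0.12,-0.07,-0.05,0,0,-0.5]]'
python3 m.py .654 -.094 -.14
```

```text
time_s: 21.48
tcp_pos: [0.5496, -0.1579, 0.0268]
ee_rot: [[-0.985, 0.172, -0.0], [0.172, 0.985, 0.0], [0.0, 0.0, -1.0]]
wrist_force: [-0.4, -0.3, -0.2]
gripper_width: 0.006
time_s: 21.9
tcp_pos: [0.5518, -0.1614, 0.0273]
ee_rot: [[-0.985, 0.175, -0.01], [0.175, 0.985, 0.002], [0.01, 0.0, -1.0]]
wrist_force: [-4.9, 1.1, -4.7]
gripper_width: 0.005
time_s: 22.32
tcp_pos: [0.5574, -0.1662, 0.0302]
ee_rot: [[-0.99, 0.137, -0.012], [0.137, 0.991, 0.002], [0.012, 0.0, -1.0]]
wrist_force: [-5.2, -0.4, -4.0]
gripper_width: 0.009
[ 0.655  -0.0929 -0.129 ] 0.991
[ 0.6562 -0.0921 -0.1289] 0.989
hp [ 0.6556 -0.0925 -0.129 ] in bay mm [-0.8  2.4] mrad -7
rear [ 75.  111.9]
rear [  73.4 -108.1]
t 22.4167 tcp in heater [-87.6 -85.9] F [-5.8 -0.4 -4.1]
```

```bash
python3 -m jog '[[-0.1,-0.04,-0.03,0,0,-0.25],[-0.1,-0.04,-0.03,0,0,-0.25],[-0.1,-0.04,-0.03,0,0,-0.25],[0,0,0,0,0,0],[0,0,0,0,0,0]]'
python3 m.py .656 -.093 -.12
```

```text
time_s: 22.83
tcp_pos: [0.5595, -0.1678, 0.0308]
ee_rot: [[-0.992, 0.125, -0.013], [0.125, 0.992, 0.002], [0.014, 0.0, -1.0]]
wrist_force: [-6.0, 1.4, -3.9]
gripper_width: 0.008
[ 0.6562 -0.0934 -0.1145] 0.99
[ 0.6573 -0.0924 -0.1178] 0.989
hp [ 0.6567 -0.0929 -0.1162] in bay mm [0.4 2.1] mrad 6
rear [ 74.7 112.6]
rear [  76.  -107.4]
t 22.9333 tcp in heater [-87.8 -85.8] F [-6.8 -0.1 -4.8]
```

```bash
python3 -m jog '[[-0.1,-0.04,-0.03,0,0,-0.25],[-0.1,-0.04,-0.03,0,0,-0.25],[-0.1,-0.04,-0.03,0,0,-0.2],[0,0,0,0,0,0],[0,0,0,0,0,0]]'
python3 m.py .656 -.093 -.12
```

```text
time_s: 23.35
tcp_pos: [0.5605, -0.1692, 0.0309]
ee_rot: [[-0.993, 0.113, -0.018], [0.113, 0.994, 0.003], [0.018, 0.001, -1.0]]
wrist_force: [-7.9, 0.1, -6.1]
gripper_width: 0.002
[ 0.6566 -0.094  -0.108 ] 0.989
[ 0.6578 -0.0929 -0.1095] 0.988
hp [ 0.6572 -0.0934 -0.1087] in bay mm [0.9 1.7] mrad 13
rear [ 74.5 112.6]
rear [  77.4 -107.3]
t 23.45 tcp in heater [-87.9 -85.8] F [-8.6  1.  -6. ]
```

```bash
python3 -m jog '[[0.6,0,0,0,0,0],[1,0,0,0,0,0],[1.2,0,0.1,0,0,0],[1,1,0.1,0,0,0],[0.2,3,0.1,0,0,0]]'
python3 m.py .656 -.093 -.11
python3 -m jog '[[0,3.2,0.1,0,0,0],[0,3.2,0,0,0,0],[0,3.2,0,0,0,0],[-0.5,3.2,0,0,0,0],[-1,0.4,0,0,0,0]]'
python3 -c "
from h import *
hp=np.load('hcur.npy')
hplan(hp,-.093,.088,.027);print(inh(hp,sense()['tcp_pos']))"
```

```text
time_s: 23.87
tcp_pos: [0.532, -0.1273, 0.0321]
ee_rot: [[-0.993, 0.115, 0.001], [0.115, 0.993, -0.0], [-0.001, -0.0, -1.0]]
wrist_force: [-0.3, 0.1, -0.5]
gripper_width: 0.006
[ 0.6566 -0.094  -0.1085] 0.99
[ 0.6578 -0.0929 -0.1102] 0.99
hp [ 0.6572 -0.0934 -0.1093] in bay mm [0.9 1.7] mrad 13
rear [ 74.5 112.6]
rear [  77.3 -107.4]
t 23.9667 tcp in heater [-119.1  -43.3] F [-0.2 -0.4  0.1]
time_s: 24.38
tcp_pos: [0.5644, 0.008, 0.0317]
ee_rot: [[-0.994, 0.105, 0.004], [0.105, 0.994, 0.001], [-0.004, 0.001, -1.0]]
wrist_force: [0.1, 0.6, -0.6]
gripper_width: 0.004
target [0.5744 0.0042 0.027 ]
t 24.38 pos [0.5644 0.008  0.0317] F [ 0.1  0.6 -0.6]
shift cm [-1.03 -0.27  0.48] turn [0.07 0.2  0.22]
[-0.10335961  0.0906798 ]
```

```bash
python3 -m jog '[[-0.5,0,0.2,0,0,0],[-0.4,0,0.2,0,0,0],[-0.15,0,0,0,0,0],[-0.15,0,0,0,0,0],[-0.15,0,0,0,0,0]]'
python3 -m jog '[[-0.15,0.03,-0.03,0,0,0],[-0.15,0.03,-0.05,0,0,0],[-0.15,0.03,-0.1,0,0,0.2],[-0.15,0.05,-0.1,0,0,0.3],[-0.1,0.05,-0.05,0,0,0.3]]'
python3 m.py .657 -.093 -.12
```

```text
time_s: 24.8
tcp_pos: [0.5758, 0.0013, 0.0266]
ee_rot: [[-0.994, 0.112, -0.001], [0.112, 0.994, -0.0], [0.001, -0.0, -1.0]]
wrist_force: [-0.4, -0.0, -0.2]
gripper_width: 0.005
time_s: 25.22
tcp_pos: [0.5806, 0.0028, 0.0291]
ee_rot: [[-0.992, 0.126, -0.006], [0.126, 0.992, -0.001], [0.006, -0.002, -1.0]]
wrist_force: [-4.2, -1.8, -2.0]
gripper_width: 0.005
[ 0.6566 -0.0939 -0.1087] 0.99
[ 0.6578 -0.0929 -0.1123] 0.988
hp [ 0.6572 -0.0934 -0.1105] in bay mm [0.9 1.7] mrad 11
rear [ 74.7 112.5]
rear [  77.2 -107.5]
t 25.3167 tcp in heater [-86.7  87.2] F [-5.2 -0.9 -1.2]
```

```bash
python3 -m jog '[[-0.1,0.04,-0.04,0,0,0.2],[-0.1,0.04,-0.04,0,0,0.2],[-0.1,0.04,-0.04,0,0,0.2],[-0.05,0,-0.02,0,0,0],[0,0,0,0,0,0]]'
python3 m.py .657 -.093 -.12
```

```text
time_s: 25.73
tcp_pos: [0.5819, 0.004, 0.0292]
ee_rot: [[-0.991, 0.136, -0.011], [0.136, 0.991, -0.001], [0.011, -0.002, -1.0]]
wrist_force: [-6.9, 2.0, -3.5]
gripper_width: 0.007
[ 0.6568 -0.0935 -0.1199] 0.99
[ 0.658  -0.0926 -0.1234] 0.986
hp [ 0.6574 -0.0931 -0.1216] in bay mm [1.1 2. ] mrad 0
rear [ 76.1 112. ]
rear [  76.1 -108. ]
t 25.8333 tcp in heater [-86.7  87.2] F [-8.4  1.  -2.9]
```

```bash
python3 -m jog '[[-0.1,0.03,-0.04,0,0,0.15],[-0.1,0.03,-0.04,0,0,0.15],[-0.05,0.02,-0.03,0,0,0],[0,0,0,0,0,0],[0,0,0,0,0,0]]'
python3 m.py .657 -.093 -.12
```

```text
time_s: 26.25
tcp_pos: [0.5829, 0.0047, 0.0293]
ee_rot: [[-0.99, 0.142, -0.014], [0.142, 0.99, -0.001], [0.014, -0.003, -1.0]]
wrist_force: [-9.8, 3.9, -5.4]
gripper_width: 0.007
[ 0.6573 -0.0932 -0.1265] 0.989
[ 0.6584 -0.0923 -0.1297] 0.986
hp [ 0.6579 -0.0927 -0.1281] in bay mm [1.5 2.4] mrad -6
rear [ 77.2 111.9]
rear [  75.8 -108.1]
t 26.35 tcp in heater [-86.8  87.1] F [-9.9  3.  -5.4]
```

```bash
python3 -m jog '[[0.6,0,0,0,0,0],[1,0,0,0,0,0],[1.2,0,0.1,0,0,0],[1,-1,0.1,0,0,0],[0.2,-3,0.1,0,0,0]]'
python3 -m jog '[[0,-3.2,0,0,0,0],[0,-3.2,0,0,0,0],[0,-3.2,0,0,0,-0.5],[-0.5,-3.2,0,0,0,-0.5],[-1,-0.4,0,0,0,0]]'
python3 m.py .657 -.093 -.12
python3 -c "
from h import *
hp=np.load('hcur.npy')
hplan(hp,-.093,-.088,.027)"
```

```text
time_s: 26.77
tcp_pos: [0.5459, -0.0268, 0.0307]
ee_rot: [[-0.991, 0.135, 0.005], [0.135, 0.991, 0.001], [-0.005, 0.002, -1.0]]
wrist_force: [0.2, 0.0, 0.2]
gripper_width: 0.005
time_s: 27.18
tcp_pos: [0.5412, -0.1657, 0.0306]
ee_rot: [[-0.992, 0.126, 0.003], [0.126, 0.992, -0.001], [-0.003, -0.0, -1.0]]
wrist_force: [0.6, 0.6, 0.7]
gripper_width: 0.003
[ 0.6573 -0.0932 -0.1252] 0.99
[ 0.6583 -0.0923 -0.1279] 0.99
hp [ 0.6578 -0.0928 -0.1265] in bay mm [1.4 2.4] mrad -5
rear [ 76.9 112.1]
rear [  75.9 -107.9]
t 27.2833 tcp in heater [-104.   -84.7] F [ 0.1 -0.2 -1.3]
target [ 0.5544 -0.1683  0.027 ]
t 27.28 pos [ 0.5439 -0.1637  0.0306] F [ 0.1 -0.2 -1.3]
shift cm [-1.1  -0.33  0.37] turn [-0.01  0.35  0.09]
```

```bash
python3 -m jog '[[-0.5,-0.2,0.2,0,0,0],[-0.4,-0.1,0.2,0,0,0],[-0.15,0,0,0,0,0],[-0.15,0,0,0,0,0],[-0.15,0,0,0,0,0]]'
python3 -m jog '[[-0.15,-0.03,-0.03,0,0,0],[-0.15,-0.03,-0.05,0,0,0],[-0.15,-0.03,-0.1,0,0,-0.2],[-0.15,-0.05,-0.1,0,0,-0.2],[-0.1,-0.05,-0.05,0,0,-0.2]]'
python3 m.py .657 -.093 -.12
```

```text
time_s: 27.7
tcp_pos: [0.5543, -0.1658, 0.0255]
ee_rot: [[-0.993, 0.122, -0.0], [0.122, 0.993, 0.0], [0.0, -0.0, -1.0]]
wrist_force: [0.8, -0.1, 0.2]
gripper_width: 0.007
time_s: 28.12
tcp_pos: [0.5597, -0.169, 0.0286]
ee_rot: [[-0.994, 0.113, -0.003], [0.113, 0.994, 0.001], [0.003, 0.0, -1.0]]
wrist_force: [-2.2, 2.9, 0.2]
gripper_width: 0.003
[ 0.6573 -0.0932 -0.1254] 0.99
[ 0.6583 -0.0923 -0.1275] 0.99
hp [ 0.6578 -0.0928 -0.1264] in bay mm [1.4 2.4] mrad -4
rear [ 76.9 112.1]
rear [  75.9 -107.9]
t 28.2167 tcp in heater [-87.7 -88.1] F [-2.3  2.   1. ]
```

```bash
python3 -m jog '[[-0.1,-0.02,-0.04,0,0,-0.1],[-0.1,-0.02,-0.04,0,0,-0.1],[-0.1,-0.02,-0.04,0,0,-0.1],[-0.1,-0.02,-0.04,0,0,0],[-0.05,0,0,0,0,0]]'
python3 m.py .657 -.093 -.12
```

```text
time_s: 28.63
tcp_pos: [0.5599, -0.1698, 0.0287]
ee_rot: [[-0.994, 0.109, -0.011], [0.109, 0.994, 0.002], [0.012, 0.001, -1.0]]
wrist_force: [-9.1, 4.8, 0.9]
gripper_width: 0.006
[ 0.6573 -0.0935 -0.1204] 0.989
[ 0.6584 -0.0926 -0.122 ] 0.99
hp [ 0.6578 -0.0931 -0.1212] in bay mm [1.5 2.1] mrad 1
rear [ 76.4 112.1]
rear [  76.6 -107.9]
t 28.7333 tcp in heater [-87.9 -88. ] F [-8.9  4.5  0.4]
```

```bash
python3 -m jog '[[-0.08,-0.02,-0.1,0,0,0],[-0.08,-0.02,-0.1,0,0,0],[-0.05,0,-0.05,0,0,0],[0,0,0,0,0,0],[0,0,0,0,0,0]]'
python3 m.py .657 -.093 -.12
```

```text
time_s: 29.15
tcp_pos: [0.5604, -0.1708, 0.0295]
ee_rot: [[-0.994, 0.11, -0.015], [0.11, 0.994, 0.002], [0.015, 0.001, -1.0]]
wrist_force: [-8.2, 0.6, -6.4]
gripper_width: 0.005
[ 0.6572 -0.0941 -0.1134] 0.99
[ 0.6584 -0.093  -0.1179] 0.989
hp [ 0.6578 -0.0936 -0.1156] in bay mm [1.6 1.6] mrad 6
rear [ 75.9 112.1]
rear [  77.3 -107.9]
t 29.25 tcp in heater [-87.9 -87.9] F [-8.2  1.2 -4.7]
```

```bash
python3 -m jog '[[0.6,0,0,0,0,0],[1,0,0,0,0,0],[1.2,0,0,0,0,0],[0.5,0,-2,0,0,0],[0,0,-4,0,0,0]]'
python3 -m jog '[[0,0,-4,0,0,0.3],[0,1,-3,0,0,0.3],[0,3,0,0,0,0],[0,3.5,0,0,0,0],[0,3.5,0,0,0,0]]'
python3 m.py .657 -.093 -.12
python3 - <<'E'
from h import *
bp=np.load("bp.npy");print(T(bp,[[-.083,.142,0]]))
t1=capture("top");s1=capture("side")
crop(t1,(210,120,340,220),"pics/t8.png",6);crop(s1,(190,160,320,280),"pics/s8.png",5)
h=T(bp,[[-.083,.142,.0]])[0];a=np.radians(64)+bp[2]
k=np.array([.5994,.1227])-h[:2];print("knob r",np.hypot(*k),np.degrees(np.arctan2(k[1],k[0])-bp[2]))
plan(h[0]+.066*np.cos(a),h[1]+.066*np.sin(a),.14,90+np.degrees(bp[2]))
E
```

```text
time_s: 29.67
tcp_pos: [0.531, -0.1675, 0.0898]
ee_rot: [[-0.994, 0.108, -0.008], [0.108, 0.994, 0.001], [0.008, -0.0, -1.0]]
wrist_force: [-0.3, 0.3, -0.4]
gripper_width: 0.003
time_s: 30.08
tcp_pos: [0.549, -0.0577, 0.1652]
ee_rot: [[-0.993, 0.119, 0.007], [0.119, 0.993, 0.0], [-0.007, 0.001, -1.0]]
wrist_force: [1.2, 0.9, 0.4]
gripper_width: 0.006
[ 0.6572 -0.0941 -0.1132] 0.99
[ 0.6584 -0.0931 -0.1187] 0.99
hp [ 0.6578 -0.0936 -0.1159] in bay mm [1.5 1.6] mrad 6
rear [ 75.9 112. ]
rear [  77.2 -108. ]
t 30.1833 tcp in heater [-112.    25.9] F [-1.   0.2  0.4]
[[0.59098445 0.05609022 0.        ]]
knob r 0.06713929364659343 89.78927792054026
t 30.28 pos [ 0.5485 -0.0575  0.164 ] F [ 0.  -0.3  0.1]
shift cm [-5.84 17.69  2.42] turn [0.02 0.2  0.38]
```

View pics/t8.png

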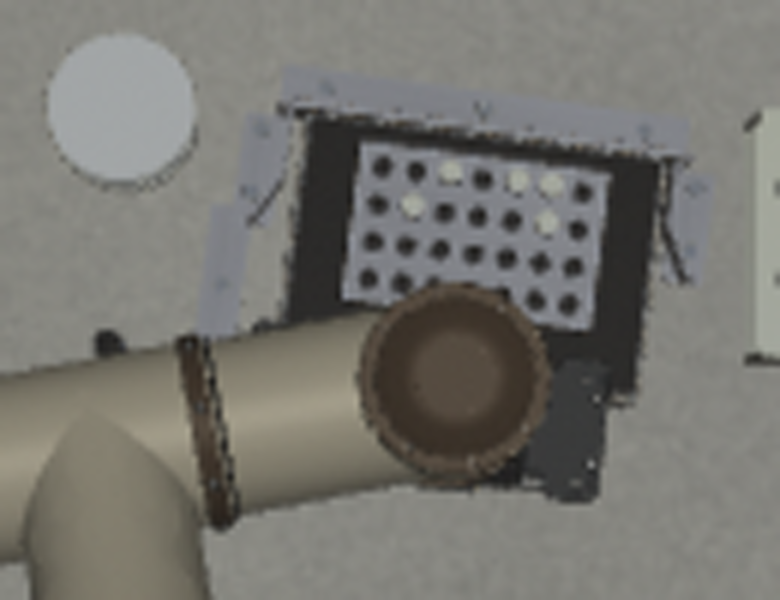

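View pics/s8.png

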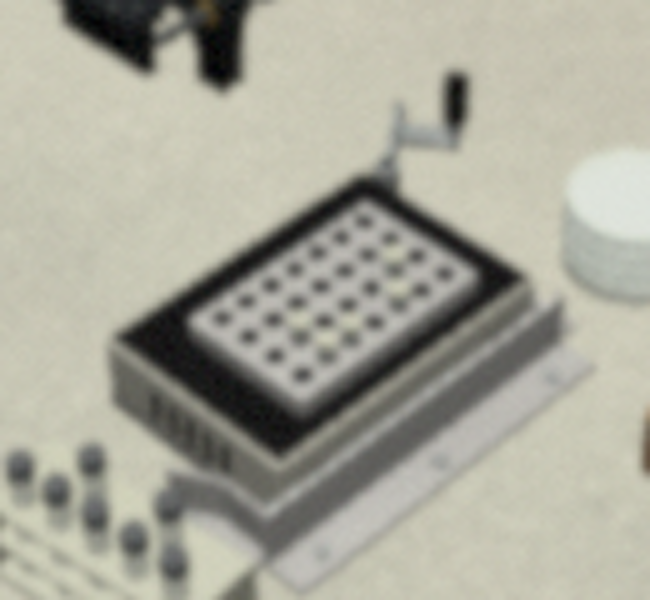

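```bash
python3 -m jog '[[-1.2,3.5,0,0,0,0.3],[-1.2,3.5,0,0,0,0],[-1.2,3.5,0,0,0,0],[-1.2,3.5,0,0,0,0],[-1.1,3.5,0,0,0,0]]'
python3 - <<'E'
from h import *
bp=np.load("bp.npy")
h=T(bp,[[-.083,.142,.0]])[0];a=np.radians(64)+bp[2]
plan(h[0]+.066*np.cos(a),h[1]+.066*np.sin(a),.052,90+np.degrees(bp[2]))
E
```

```text
time_s: 30.7
tcp_pos: [0.6287, 0.1083, 0.1635]
ee_rot: [[-0.992, 0.124, 0.002], [0.124, 0.992, 0.0], [-0.002, 0.0, -1.0]]
wrist_force: [0.7, -0.5, -0.5]
gripper_width: 0.004
t 30.7 pos [0.6287 0.1083 0.1635] F [ 0.7 -0.5 -0.5]
shift cm [ 0.24  0.29 11.15] turn [ 0.03  0.12 -0.16]
```

```bash
python3 -m jog '[[0,0,3,0,0,0],[0,0,3,0,0,0],[0,0,2.5,0,0,0],[0,0,1.7,0,0,0],[0,0,0.8,0,0,0]]'
python3 - <<'E'
from h import *
bp=np.load("bp.npy")
p=sense()["tcp_pos"];print(p,(inh(bp,p)*1000).round(1))
q=inh(bp,p)-[-.083,.142];print(np.hypot(*q),np.degrees(np.arctan2(q[1],q[0])))
t1=capture("top");s1=capture("side")
crop(s1,(200,130,330,230),"pics/s9.png",6)
# waypoints
A=np.arange(64,216,4.5)
P=np.c_[-.083+.066*np.cos(np.radians(A)),.142+.066*np.sin(np.radians(A))]*100
D=np.diff(P,axis=0)
for a,d in zip(A[1:],D): print(round(a,1),np.round([-d[0],d[1]],2).tolist())
E
```

```text
time_s: 31.12
tcp_pos: [0.6262, 0.1064, 0.05]
ee_rot: [[-0.992, 0.124, -0.004], [0.124, 0.992, -0.002], [0.003, -0.002, -1.0]]
wrist_force: [-0.0, -0.1, -0.7]
gripper_width: 0.002
[0.62624407 0.10640323 0.05003611] [-54.1 196.2]
0.0614380977480996 61.96696749119809
68.5 [0.47, 0.21]
73.0 [0.49, 0.17]
77.5 [0.5, 0.13]
82.0 [0.51, 0.09]
86.5 [0.52, 0.05]
91.0 [0.52, 0.01]
95.5 [0.52, -0.03]
100.0 [0.51, -0.07]
104.5 [0.51, -0.11]
109.0 [0.5, -0.15]
113.5 [0.48, -0.19]
118.0 [0.47, -0.23]
122.5 [0.45, -0.26]
127.0 [0.43, -0.3]
131.5 [0.4, -0.33]
136.0 [0.37, -0.36]
140.5 [0.35, -0.39]
145.0 [0.31, -0.41]
149.5 [0.28, -0.44]
154.0 [0.25, -0.46]
158.5 [0.21, -0.47]
163.0 [0.17, -0.49]
167.5 [0.13, -0.5]
172.0 [0.09, -0.51]
176.5 [0.05, -0.52]
181.0 [0.01, -0.52]
185.5 [-0.03, -0.52]
190.0 [-0.07, -0.51]
194.5 [-0.11, -0.51]
199.0 [-0.15, -0.5]
203.5 [-0.19, -0.48]
208.0 [-0.23, -0.47]
212.5 [-0.26, -0.45]
```

View pics/s9.png

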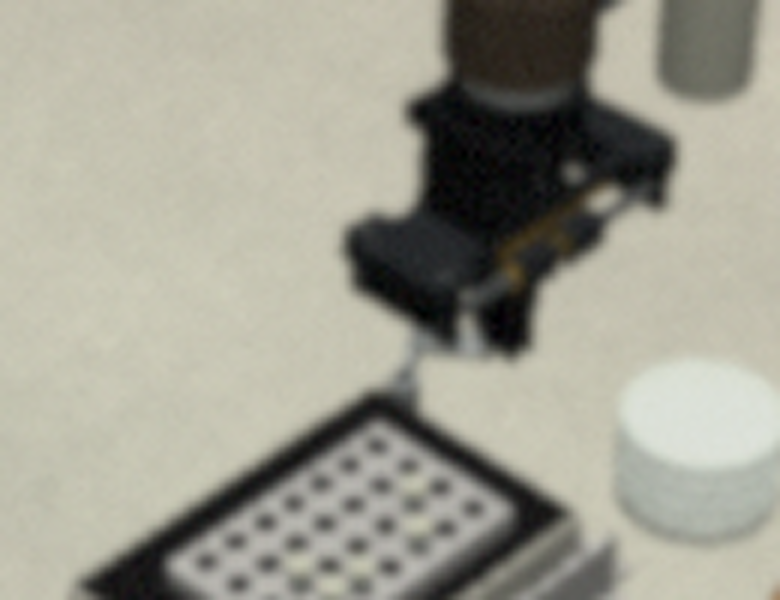

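```bash
python3 -m jog '[[0.25,0.6,-0.1,0,0,0],[0.4,0.2,0,0,0,0],[0.45,0.13,0,0,0,0],[0.5,0.09,0,0,0,0],[0.5,0.05,0,0,0,0]]'
python3 - <<'E'
from h import *
bp=np.load("bp.npy")
p=sense()["tcp_pos"];q=inh(bp,p)-[-.083,.142];print(np.hypot(*q),np.degrees(np.arctan2(q[1],q[0])))
E
```

```text
time_s: 31.63
tcp_pos: [0.6082, 0.1218, 0.0554]
ee_rot: [[-0.993, 0.122, 0.003], [0.122, 0.993, 0.001], [-0.003, 0.001, -1.0]]
wrist_force: [1.9, -2.2, 2.1]
gripper_width: 0.004
0.06789958937213524 82.30298984483987
```

```bash
python3 -m jog '[[0.52,0.04,0,0,0,0],[0.52,0.0,0,0,0,0],[0.52,-0.05,0.1,0,0,0],[0.51,-0.09,0.1,0,0,0],[0.51,-0.12,0,0,0,0]]'
python3 -m jog '[[0.5,-0.16,0,0,0,0],[0.48,-0.19,0,0,0,0],[0.47,-0.23,0,0,0,0],[0.45,-0.26,0,0,0,0],[0.43,-0.3,0,0,0,0]]'
cat > k.py <<'E'
from h import *
bp=np.load("bp.npy")
p=sense()["tcp_pos"];q=inh(bp,p)-[-.083,.142];print(np.hypot(*q),np.degrees(np.arctan2(q[1],q[0]))%360)
E
python3 k.py;python3 -c "
from h import *
t1=capture('top');s1=capture('side')
crop(s1,(200,120,330,220),'pics/s10.png',6)"
```

```text
time_s: 32.05
tcp_pos: [0.5814, 0.1223, 0.0518]
ee_rot: [[-0.992, 0.123, 0.0], [0.123, 0.992, -0.0], [-0.0, -0.0, -1.0]]
wrist_force: [2.9, -2.8, -0.0]
gripper_width: 0.006
time_s: 32.47
tcp_pos: [0.5567, 0.114, 0.0519]
ee_rot: [[-0.992, 0.123, -0.0], [0.123, 0.992, 0.0], [0.0, 0.0, -1.0]]
wrist_force: [1.4, -0.4, 0.5]
gripper_width: 0.008
0.0673434682209471 127.62764394697392
```

View pics/s10.png

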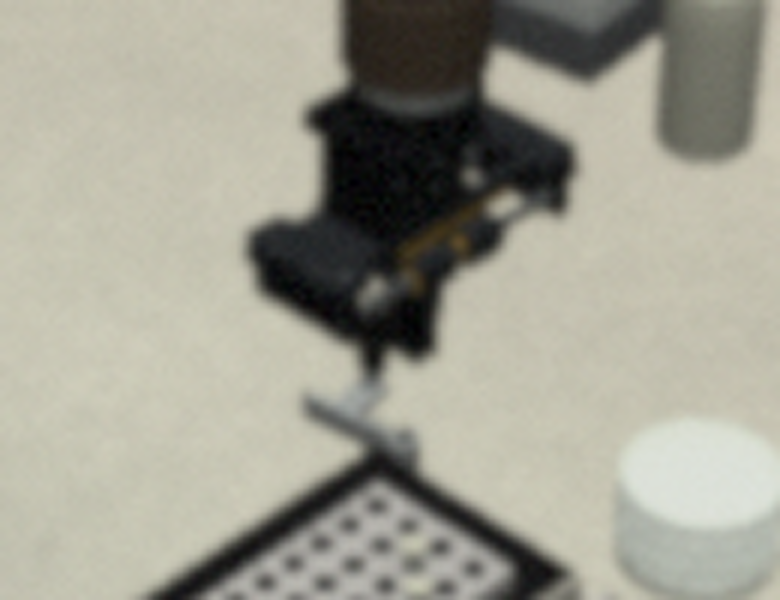

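```bash
python3 -m jog '[[0.4,-0.33,0,0,0,0],[0.37,-0.36,0,0,0,0],[0.35,-0.39,0,0,0,0],[0.31,-0.41,0,0,0,0],[0.28,-0.44,0,0,0,0]]'
python3 -m jog '[[0.25,-0.46,0,0,0,0],[0.21,-0.47,0,0,0,0],[0.17,-0.49,0,0,0,0],[0.13,-0.5,0,0,0,0],[0.09,-0.51,0,0,0,0]]'
python3 k.py
```

```text
time_s: 32.98
tcp_pos: [0.5374, 0.0965, 0.0519]
ee_rot: [[-0.992, 0.123, -0.0], [0.123, 0.992, 0.0], [0.0, 0.0, -1.0]]
wrist_force: [1.6, 0.3, 0.1]
gripper_width: 0.0
time_s: 33.4
tcp_pos: [0.5265, 0.0733, 0.052]
ee_rot: [[-0.992, 0.123, 0.0], [0.123, 0.992, 0.0], [-0.0, 0.0, -1.0]]
wrist_force: [1.6, 1.5, 0.1]
gripper_width: 0.004
0.06677188422213802 172.0481671289219
```

```bash
python3 -m jog '[[0.05,-0.52,0,0,0,0],[0.01,-0.52,0,0,0,0],[-0.03,-0.52,0,0,0,0],[-0.07,-0.51,0,0,0,0],[-0.11,-0.5,0,0,0,0]]'
python3 -m jog '[[-0.11,-0.36,0,0,0,0],[-0.13,-0.35,0,0,0,0],[0,0,0,0,0,0],[0,0,0,0,0,0],[0,0,0,0,0,0]]'
python3 k.py
python3 m.py .6578 -.0936 -.116
python3 -c "
from h import *
t1=capture('top');s1=capture('side')
crop(s1,(190,150,320,250),'pics/s11.png',6);crop(t1,(210,120,340,220),'pics/t11.png',6)"
```

```text
time_s: 33.82
tcp_pos: [0.5254, 0.0478, 0.0522]
ee_rot: [[-0.992, 0.123, 0.001], [0.123, 0.992, 0.001], [-0.001, 0.001, -1.0]]
wrist_force: [2.5, 2.8, 0.2]
gripper_width: 0.006
time_s: 34.23
tcp_pos: [0.525, 0.0401, 0.0514]
ee_rot: [[-0.992, 0.123, -0.003], [0.123, 0.992, -0.001], [0.003, -0.001, -1.0]]
wrist_force: [-0.4, 0.7, 0.0]
gripper_width: 0.005
0.06787818103367713 200.64714313892256
[ 0.6572 -0.0941 -0.1131] 0.99
[ 0.6584 -0.093  -0.1185] 0.99
hp [ 0.6578 -0.0936 -0.1158] in bay mm [1.5 1.6] mrad 6
rear [ 75.8 112. ]
rear [  77.2 -108. ]
t 34.3333 tcp in heater [-147.1  117.6] F [-0.8 -0.2  0.5]
```

View pics/s11.png

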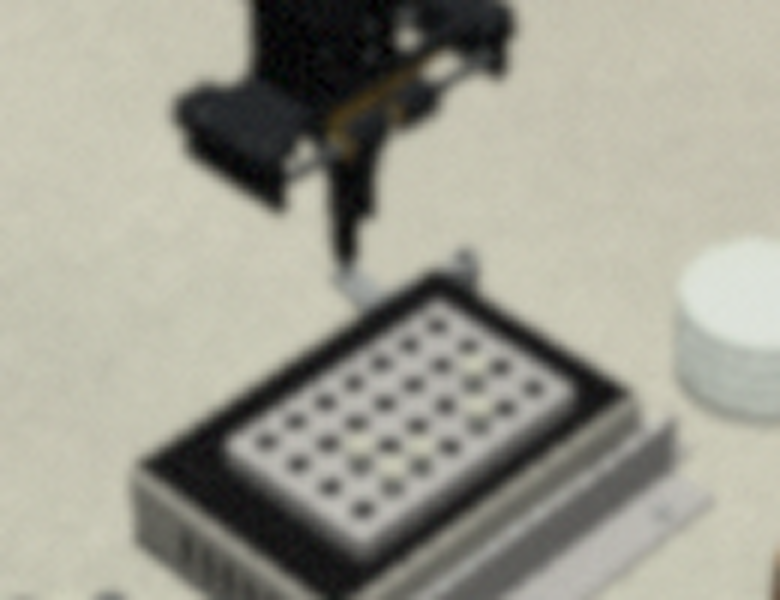

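View pics/t11.png

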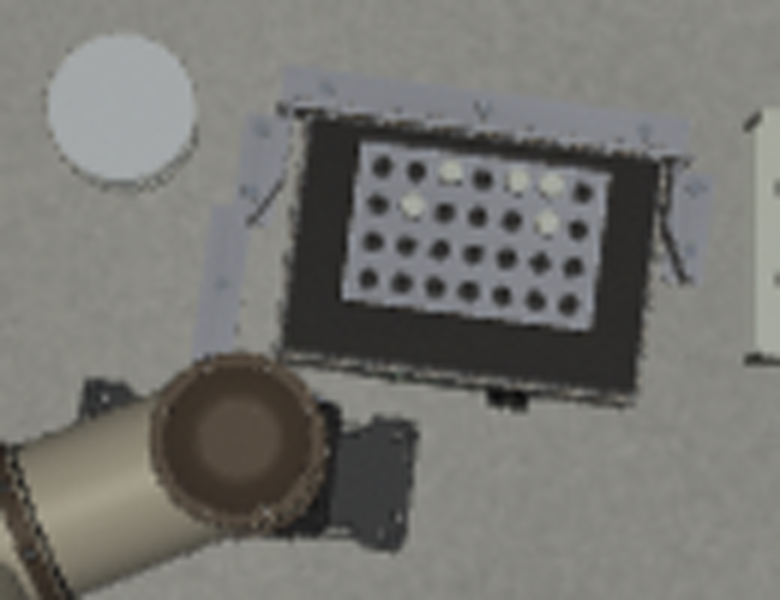

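```bash
python3 -m jog '[[-0.09,-0.23,0,0,0,0],[-0.1,-0.22,0,0,0,0],[-0.11,-0.22,0,0,0,0],[-0.12,-0.21,0,0,0,0],[0,0,0,0,0,0]]'
python3 k.py
python3 -m jog '[[-0.12,-0.15,0,0,0,0],[-0.12,-0.15,0,0,0,0],[-0.12,-0.15,0,0,0,0],[0,0,0,0,0,0],[0,0,0,0,0,0]]'
python3 k.py
```

```text
time_s: 34.85
tcp_pos: [0.5297, 0.0311, 0.0521]
ee_rot: [[-0.992, 0.123, 0.0], [0.123, 0.992, 0.0], [-0.0, 0.0, -1.0]]
wrist_force: [-0.2, 1.6, 0.4]
gripper_width: 0.004
0.06613185946628322 209.16714251247004
time_s: 35.27
tcp_pos: [0.5315, 0.0284, 0.0519]
ee_rot: [[-0.992, 0.123, -0.001], [0.123, 0.992, 0.002], [0.002, 0.002, -1.0]]
wrist_force: [-4.9, 11.5, 2.1]
gripper_width: 0.005
0.06561365725995774 211.9860649550055
```

```bash
python3 m.py .6578 -.0936 -.116
python3 -c "
from h import *
s1=capture('side')
print(sense()['wrist_force'])
crop(s1,(215,170,295,230),'pics/s12.png',10)"
```

```text
[ 0.6572 -0.0941 -0.1132] 0.99
[ 0.6584 -0.093  -0.1184] 0.99
hp [ 0.6578 -0.0936 -0.1158] in bay mm [1.5 1.6] mrad 6
rear [ 75.8 112. ]
rear [  77.2 -107.9]
t 35.3667 tcp in heater [-139.5  106.6] F [-4.4 11.6  2.8]
[-4.52508203 11.11224916  2.13297588]
```

View pics/s12.png

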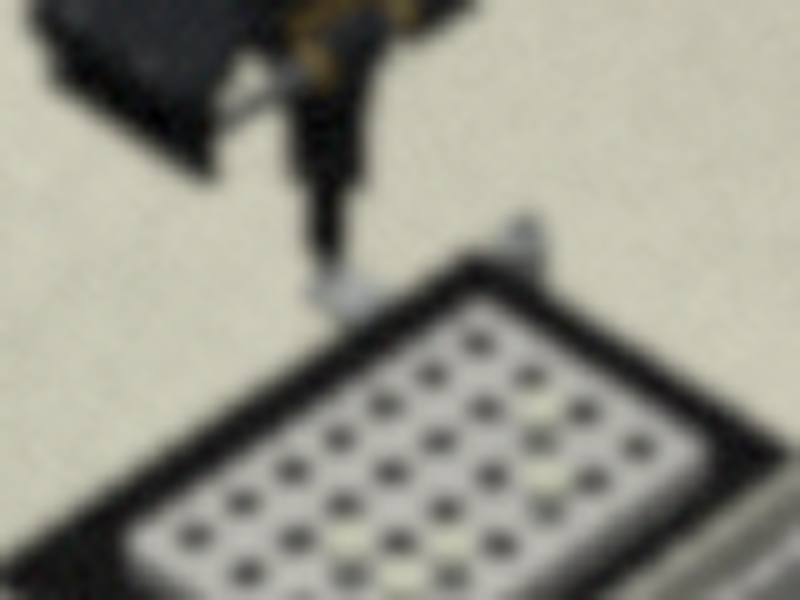

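```bash
python3 -m jog '[[0.2,0.3,0,0,0,0],[0.5,0.5,0,0,0,0],[1,1,0,0,0,0],[2,1,-1,0,0,0],[3,0,-2.5,0,0,0]]'
python3 -m jog '[[3.5,0,-2,0,0,0],[3.5,0,-2,0,0,0],[3.5,0,-1,0,0,0],[3.5,0,0,0,0,0],[3,0,0,0,0,0]]'
python3 m.py .6578 -.0936 -.116 -.07
python3 - <<'E'
from h import *
t1=capture('top');s1=capture('side');bp=np.load("bp.npy")
pickle.dump((t1,s1),open("c1.pkl","wb"))
print(proj(t1,T(bp,[[-.123,.09,.081]])),proj(s1,T(bp,[[-.123,.09,.081]])))
crop(s1,(190,160,320,260),'pics/s13.png',6);crop(t1,(210,120,340,220),'pics/t13.png',6)
E
```

```text
time_s: 35.83
tcp_pos: [0.4686, 0.0627, 0.0846]
ee_rot: [[-0.992, 0.123, -0.005], [0.123, 0.992, -0.003], [0.004, -0.003, -1.0]]
wrist_force: [0.3, 1.0, 1.1]
gripper_width: 0.005
time_s: 36.25
tcp_pos: [0.2988, 0.0826, 0.1372]
ee_rot: [[-0.992, 0.124, 0.001], [0.124, 0.992, 0.001], [-0.001, 0.001, -1.0]]
wrist_force: [-0.2, 1.6, 1.1]
gripper_width: 0.007
[ 0.6572 -0.094  -0.1149] 0.991
[ 0.6584 -0.093  -0.1184] 0.99
hp [ 0.6578 -0.0935 -0.1167] in bay mm [1.5 1.7] mrad 5
rear [ 75.9 112.1]
rear [  77.1 -107.9]
t 36.35 tcp in heater [-379.1  132.1] F [-0.1  1.  -0.1]
[[259.16046381 192.79366632]] [[246.82404733 185.71003898]]
```

View pics/s13.png

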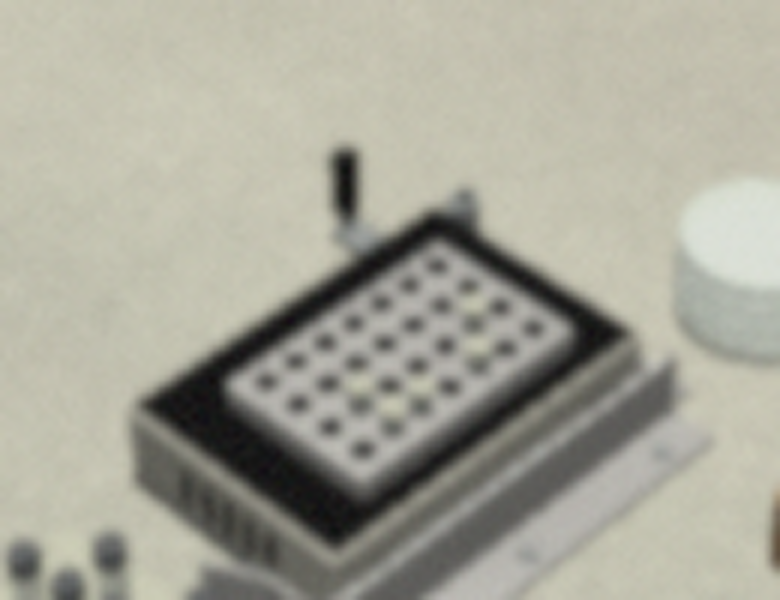

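View pics/t13.png

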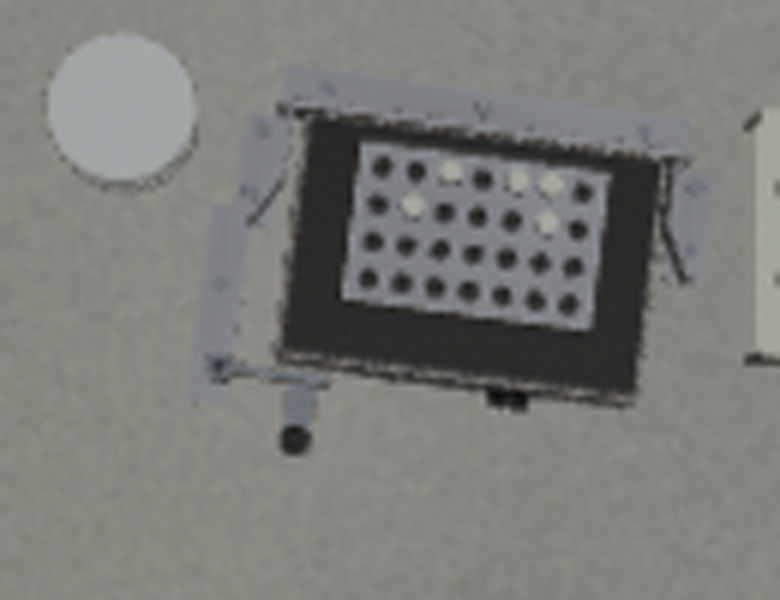

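```bash
python3 - <<'E'
from h import *
t0,s0=pickle.load(open("c0.pkl","rb"));t1,s1=pickle.load(open("c1.pkl","rb"))
for n,(u,v,w,h) in {"dish":(340,190,40,45),"rack":(520,210,38,78),"bottle":(548,295,40,34),"beaker":(600,300,40,34),"slide":(512,346,86,52),"wash":(183,285,46,50),"tip":(143,340,70,50)}.items():
    a=slice(int(v*.64),int((v+h)*.64)),slice(int(u*.64),int((u+w)*.64))
    g=[np.float32(cv2.cvtColor(x["frame"][a],cv2.COLOR_RGB2GRAY)) for x in(t0,t1)]
    print(n,np.round(cv2.phaseCorrelate(*g)[0],2),round(float(np.abs(g[0]-g[1]).mean()),1))
s=sense();print(s["time_s"],s["tcp_pos"],s["wrist_force"])
from station import finish_job
print(finish_job())
E
```

```text
dish [ 0.54 -0.03] 0.5
rack [0.5 0. ] 0.6
bottle [0.5  0.03] 0.7
beaker [0.55 0.05] 0.6
slide [-0.06  0.01] 0.6
wash [-0.02 -0.  ] 0.6
tip [0.52 0.04] 0.6
36.45 [0.30038324 0.08345538 0.13740539] [-0.74642683  0.71129837  0.43938506]
the job is handed in; nothing more can be done
None
```

I walked the heater back into the bracket with alternating pushes on the right and left front corners. I then pushed the latch knob around its arc until the latch was shut, backed the arm clear and handed the job in at about 36.5 s.

- **Heater position:** the cameras put the rear edges at bracket x of about 75.9 mm (left) and 77.1 mm (right), and 5 mrad off square. The buffer faces are at 75, so my bracket fit carries a bias of 1–2 mm. I took each side as home only when the push force rose (to about 9–10 N) as if against a buffer spring. After that rise on the left, the final right push eased the left rear edge back about 1 mm.
- **Push forces:** wrist readings at the end of each push stayed below about 11 N, mostly with the tool lifting a little. The only forward contact was on the bare housing.
- **Latch:** it met a stop at about 12 N. Afterwards the knob was within about half a pixel of its predicted shut position in both cameras. The heater had not moved while it was being shut.
- **Other objects:** the seven bystanders look the same before and after, with image shifts of about half a pixel at most.
- **Disagreements:**
  - The side rails look about 18 mm shorter at the front than described. I therefore located the bracket from its buffers, hinge and back plate, plus the rails with their length left free.
  - The two cameras differ by about 1–2 mm in absolute position, and I used their average.

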